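Clamp the padlock that stands behind the tins

TASK

The padlock at the back of the wooden crate has lost its key and is to be cut open. First clear the two tins in front of it onto the cork mat at the side, then slide the vice's jaw open, stand the padlock on the vice's bed between the jaws, shackle up and in the middle of their width, and slide the jaw back until the padlock is held between both jaws with no gap. Only then put each tin back in the crate, in the middle of its own pad (the round tin on the round pad, the square tin on the square pad); keep the tins upright throughout.

Things in the scene. Friction and masses are not known exactly. Their poses are not given: they have to be found in the camera images.
- tin_round_center (a point): Round plain metal tin with a dark lid, 61 mm diameter, 100 mm tall, about 0.3 kg, standing on the round pad in the crate. The point is its centre, 50 mm above its foot; z up.
- tin_square_center (a point): Square plain metal tin, 54 x 54 mm (axes x and y are square to its sides), straight sides up to 84 mm, then a narrow round dark cap (34 mm diameter) up to 100 mm; about 0.3 kg, standing on the square pad in the crate. The point is its centre, 50 mm above its foot; z up.
- padlock_center (a point): Brass padlock with a steel shackle, standing upright on the crate's floor behind the tins; they leave too little room for a gripper's body beside them. Body 30 mm thick (x) x 56 mm wide (y) x 48 mm high, flat ends to grip across the 56 mm; the shackle, a 10 mm bar 44 mm wide over all, rises to 82 mm. About 0.35 kg. The point is half-way up, 41 mm above its foot; z up.
- pad_round: Fixed black rubber pad, a disc 76 mm in diameter and 3 mm thick, in the crate, the round tin's place. Origin at the centre of its underside, which lies on the crate's floor.
- pad_square: Fixed black rubber pad, 76 x 76 mm and 3 mm thick, in the crate, the square tin's place. Origin at the centre of its underside, which lies on the crate's floor; x and y along its sides.
- bay: Fixed wooden crate with an open front (towards -x, the robot), origin under its middle on the table; floor 8 mm thick, 180 mm along x and 250 mm along y; back wall (+x, inner face at x = 93 mm) and side walls (inner faces at y = +-119 mm) 50 mm high. The two tins stand side by side 50 mm left and right of its middle, at x about -15 mm, the padlock at x about +45 mm. A small weight and a small carton stand in its two back corners.
- mat: Fixed cork mat lying on the table, 240 mm (x) x 150 mm (y), 4 mm thick: the side area. Origin at the centre of its underside. Room for both tins, one behind the other along x.
- vice_seat (a point): Point on the top of the flat bed of the blue bench vice (fixed to the table), at the foot of the fixed jaw's face, in the middle of the jaws' width. x points out of the moving jaw into the fixed jaw, y along the jaws, z up. The bed is 70 mm wide and 85 mm above the table; both jaws are 104 mm wide, and their tops stand 30 mm above the bed. A clamped padlock has its width along the jaws (y), so its centre lies at x = -15 mm, y = 0, z = 41 mm in this frame.
- jaw_knob (a point): Centre of the black grip knob on the vice's moving jaw: an upright cylinder 26 mm in diameter and 32 mm high (16 mm above and below the point) on a thin post, 52 mm in front of (-x of) the moving jaw's face, 29 mm above the jaws' tops. Same axes as the vice. Take it from above and drag the jaw along the vice's x.
- jaw (a joint): Slide of the vice's moving jaw: the gap between the jaws in m, 0 shut to 0.075 fully open, growing as the jaw moves along -x of the vice (towards the robot's side). It drags with about 4 N and stays where it is left. About 0.065 gives easy room for the padlock; it reads about 0.030 when closed on it.

How it is judged:
By the outcome, as a careful person would: the job done as asked, in the order asked, and still so for the second after the job is handed in, with the robot touching nothing.
It also fails if it takes over 136 s, if anything falls off the work surface, if the arm or the gripper's body presses on something with over 40 N, if the wrist force passes 120 N, or if a joint passes its speed limit or range.

ROBOT

A 6-joint arm with a two-finger parallel gripper is mounted at the origin on the work surface. World frame = base frame: x ahead of the robot, y to its left, z up, the work surface at z = 0. Lengths are in m, angles in rad, forces in N, time in s.
With the tool pointing down it reaches from about 0.3 to 0.775 m from the base axis. Payload 14.6 kg.
Tool frame: the origin (TCP) lies on the front face of the gripper's body, between the roots of the fingers; the fingertips stand 73 mm ahead of it and the grasp point (between the pads) lies 54 mm ahead of it; z points along the fingers, y is the direction in which the jaws open and shut (so a half turn about z gives the same grasp; the last joint's range is limited). The gripper opens to 85 mm and grips with 20 to 120 N. Pads are 22 mm wide; open, the fingers measure 114 mm over their backs; the gripper's body (76 mm by 85 mm) begins 54 mm behind the grasp point. The pads swing forward as they close: fully open they stand 13 mm farther back than shut.
Start: joints at [1.282, 0.3, 1.521, -0, 1.321, -0.067], TCP at [0.121, 0.537, 0.304] pointing down, gripper open.
Joint ranges: [-3.03, 3.03], [-0.79, 2.21], [0.23, 2.52], [-1.04, 4.18], [0, 3.07], [-2.55, 2.55]. Speed limits (rad/s): [2.22, 2.22, 2.57, 3.14, 3.14, 3.14].

INTERFACE

Orientations are given as a rotation vector (axis times angle).
In Python, from rig import bot, get_image, order, finder gives the robot as it stands.
- The arm moves only by the tool move_arm, never from a script. Its argument "plan" is a list of rows, each an object of numbers: "x", "y", "z": the shift along the tool's x, y, z in cm; "ax", "ay", "az": the turn, a rotation vector about the tool's x, y, z in rad; "claw": the opening, from 0 (shut) to 1 (fully open). In form: [{"x": .., "y": .., "z": .., "ax": .., "ay": .., "az": .., "claw": ..}, ...]. A call has exactly 5 rows; each row is the pose to reach, as a shift and turn from the pose commanded when the call began, along the tool's axes at that moment; what a row does not reach only later rows make up. A row lasts 1/10 s, in which the tool goes at most 50 mm and 8.59 degrees, less where a joint would pass 70% of its speed; a pose out of reach is approached as far as the arm can. A call with a gripper value outside its range is refused whole. The fingers move at their own pace and stop on an object; "newtons" is the grip in N (left out, the last holds). Time passes only in rows, so rows that repeat a pose let the fingers close, or fill a call up. It gives the time, the measured TCP pose, the force and the opening at its end, in the units of the state.
- bot.state(): the state, without advancing time (a new reading comes with each control period).
- get_image(name): name is "scene" or "side" or "wrist"; returns a dict with "img" (400x640x3 uint8, red, green, blue), "fx", "fy", "cx", "cy" (pixels), "position" and "attitude" of the camera in the world. Camera axes: x right, y down, z forward; pixel columns grow to the right and rows downward; lengths in m; the calibration is good to about 2 mm. A picture is of the moment at which its call begins. There is no depth.
- order.hand_in(): hands the job in, once; it reports no verdict.
Trained networks look in a picture, given as the dict that the camera call returned (one of the last four; its "shot" number tells which), for a name from the list of things; names that differ only in an ending like _2 or _b are one class to them, and where a whole thing is asked for, a point or a joint stands for the part that bears it (a point fixed in the world has none). Each returns a list of dicts, best first, with "p" (0 to 1); they miss things now and then, are a little off and sometimes report something else, mostly with a low value. They report only what shows in the picture. A call takes as long as a camera call.
- finder.search_frame(picture, query): "at" ([column, row] in pixels, amid what is visible of it).
The state is a dict: "time_s": time; "joint_positions": joint angles; "qvel": joint speeds; "tau": joint torques, N m; "ee_pos": TCP position; "orientation": TCP orientation; "force": force on the tool from outside, world axes, zero at the start; "wrist_torque": the same for the moment, N m; "gripper_width": finger opening in m.
Only numpy, scipy, OpenCV 4.12 (cv2) and the standard library are available. Lean on these libraries where they do the work, as an engineer would, in place of code of your own. Each camera call takes 0.05 s, during which the arm holds its last target.

## Working session

There is one attempt and no reset: what is moved stays moved. The work goes in short steps, Python scripts to look and compute and a tool call to move; the robot and the scene stay as the last step left them, time stands still between calls to the robot, and variables do not carry over. Pictures are saved under pics/ and viewed, and the job is handed in when it is done.

Besides the shell and the picture viewer there is one more tool, called after "Emit:" as a command line: name --argument value ..., lists and objects as JSON in quotes. move_arm: Moves the arm, as the interface text tells. Its arguments: {"type":"object","properties":{"plan":{"type":"array","items":{"type":"object","properties":{"x":{"type":"number"},"y":{"type":"number"},"z":{"type":"number"},"ax":{"type":"number"},"ay":{"type":"number"},"az":{"type":"number"},"claw":{"type":"number"}}}},"newtons":{"type":"number"}},"required":["plan"]}

```bash
ls; mkdir -p pics; python3 - <<'E'
from rig import bot, get_image
import cv2
print(bot.state())
for n in ("scene","side","wrist"):
    p=get_image(n); cv2.imwrite(f"pics/a_{n}.png",p["img"][:,:,::-1]); print({k:v for k,v in p.items() if k!="img"})
E
```

```text
pics
{'time_s': 0.0, 'joint_positions': array([ 1.28236797e+00,  3.00456642e-01,  1.52161979e+00,  1.89228847e-05,
        1.32073750e+00, -6.66166689e-02]), 'qvel': array([-0.00046157,  0.00132767,  0.00036845,  0.00156113,  0.00137147,
       -0.00133373]), 'tau': array([ 6.58991557e-04, -5.43492901e+01, -3.61791301e+01, -4.08729375e-05,
        3.99404496e-03,  4.75552014e-06]), 'ee_pos': array([0.120959  , 0.53636075, 0.30331283]), 'orientation': array([-3.47688553e-01, -3.12205784e+00,  1.88300153e-03]), 'force': array([-0.40036846,  0.0847779 ,  0.64104042]), 'wrist_torque': array([0.01639603, 0.03781081, 0.01878104]), 'gripper_width': 0.08537923787864089}
{'fx': 405.922188673892, 'fy': 405.922188673892, 'cx': 309.2857840207202, 'cy': 191.35385569072898, 'position': array([0.99224084, 0.21603933, 0.96474654]), 'attitude': array([-1.37435776, -2.44345678,  0.65480655]), 'shot': 1}
{'fx': 414.2998803630956, 'fy': 414.2998803630956, 'cx': 313.38692033051325, 'cy': 196.07915453809886, 'position': array([ 0.34512189, -0.74392316,  0.86919168]), 'attitude': array([-2.32362832,  0.3449564 , -0.12740933]), 'shot': 2}
{'fx': 290.78544656129526, 'fy': 290.78544656129526, 'cx': 321.37991045266386, 'cy': 200.8963739893038, 'position': array([0.05112977, 0.55041538, 0.3734542 ]), 'attitude': array([2.27159667, 1.81492588, 0.25882568]), 'shot': 3}
```

View pics/a_scene.png

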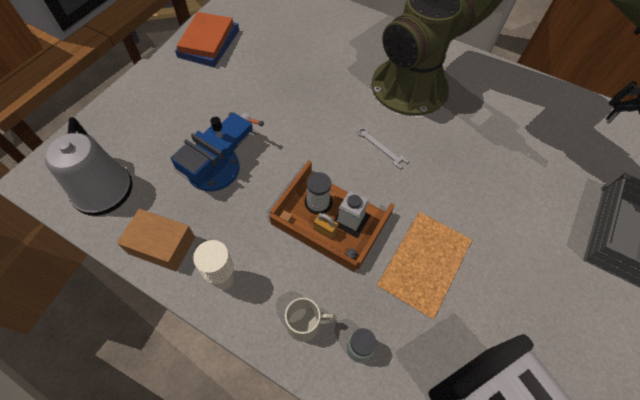

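View pics/a_side.png

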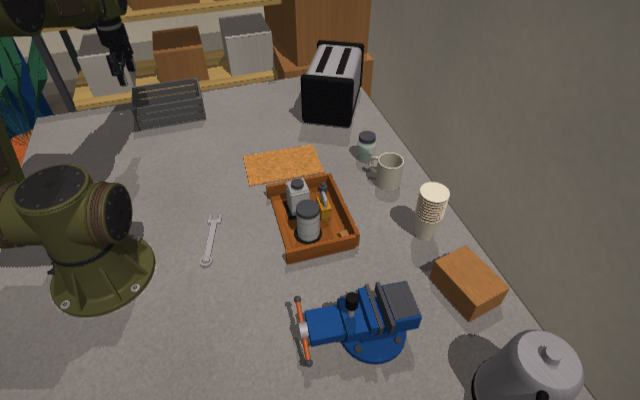

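View pics/a_wrist.png

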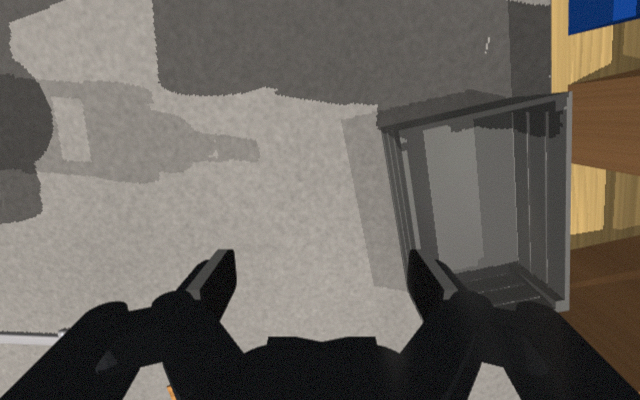

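Scene view: the crate is around (333,215) and the round tin around (318,190). The square tin is around (352,210), the padlock around (326,225), the mat around (427,262) and the vice around (212,150), with its knob at (216,124). Next I triangulate.

```bash
cat > h.py <<'E'
import numpy as np, cv2
from scipy.spatial.transform import Rotation as R
from rig import bot, get_image, order, finder
def ray(p,uv):
    d=np.array([(uv[0]-p["cx"])/p["fx"],(uv[1]-p["cy"])/p["fy"],1.0])
    d=R.from_rotvec(p["attitude"]).apply(d); return np.array(p["position"]),d/np.linalg.norm(d)
def plane(p,uv,z):
    o,d=ray(p,uv); return o+d*(z-o[2])/d[2]
def tri(obs):
    A=np.zeros((3,3));b=np.zeros(3)
    for p,uv in obs:
        o,d=ray(p,uv);M=np.eye(3)-np.outer(d,d);A+=M;b+=M@o
    x=np.linalg.solve(A,b)
    return x,[np.linalg.norm(np.cross(x-ray(p,uv)[0],ray(p,uv)[1]))*1e3 for p,uv in obs]
def proj(p,X):
    c=R.from_rotvec(p["attitude"]).inv().apply(np.atleast_2d(X)-p["position"])
    return np.c_[p["fx"]*c[:,0]/c[:,2]+p["cx"],p["fy"]*c[:,1]/c[:,2]+p["cy"]]
def save(p,name,box=None,s=1):
    im=p["img"][:,:,::-1]
    if box: im=im[box[1]:box[3],box[0]:box[2]]
    cv2.imwrite("pics/"+name,cv2.resize(im,None,fx=s,fy=s,interpolation=cv2.INTER_CUBIC))
E
python3 - <<'E'
from h import *
np.set_printoptions(precision=4,suppress=True)
A=get_image("scene");B=get_image("side")
import pickle; pickle.dump((A,B),open("ab.pkl","wb"))
for q in ["tin_round_center","tin_square_center","padlock_center","pad_round","pad_square","bay","mat","vice_seat","jaw_knob"]:
    a=finder.search_frame(A,q)[:2];b=finder.search_frame(B,q)[:2]
    print(q,[(x["at"],round(x["p"],2)) for x in a],[(x["at"],round(x["p"],2)) for x in b])
    if a and b: print("   ",*tri([(A,a[0]["at"]),(B,b[0]["at"])]))
save(A,"A1.png",(150,90,310,210),5);save(A,"A2.png",(260,150,420,270),5)
save(B,"B1.png",(280,260,440,380),5);save(B,"B2.png",(240,160,380,265),5)
save(A,"A3.png",(360,200,480,320),4);
E
```

```text
tin_round_center [([317.2, 192.2], 0.72)] [([307.7, 221.0], 0.83)]
    [ 0.5297 -0.0332  0.0594] [np.float64(0.5270303086323107), np.float64(0.5270303086324843)]
tin_square_center [([348.9, 208.2], 0.98)] [([296.9, 193.9], 0.7), ([309.9, 220.9], 0.45)]
    [0.5295 0.062  0.0688] [np.float64(3.0683823792653997), np.float64(3.068382379265533)]
padlock_center [([325.1, 224.3], 0.58)] [([323.4, 207.4], 0.85)]
    [0.5897 0.0245 0.0364] [np.float64(2.20409662894275), np.float64(2.2040966289426343)]
pad_round [] []
pad_square [([357.9, 224.4], 0.74)] [([288.0, 212.6], 0.46)]
    [ 0.5076  0.0904 -0.03  ] [np.float64(5.3515721289232445), np.float64(5.35157212892316)]
bay [([215.8, 143.4], 0.65), ([329.8, 213.9], 0.64)] [([322.3, 225.9], 0.59), ([289.7, 212.1], 0.3)]
    [ 0.5666 -0.2303  0.2202] [np.float64(57.337997523399956), np.float64(57.3379975234)]
mat [([423.6, 267.9], 0.76)] [([282.6, 166.9], 0.89)]
    [ 0.5369  0.2896 -0.0193] [np.float64(2.3771956532091316), np.float64(2.3771956532090717)]
vice_seat [([217.1, 157.3], 0.6)] [([365.8, 325.9], 0.71)]
    [ 0.5681 -0.34    0.0309] [np.float64(5.6540542463677985), np.float64(5.654054246367928)]
jaw_knob [([215.8, 140.5], 0.67)] [([358.6, 318.9], 0.79), ([321.9, 225.4], 0.18)]
    [ 0.5475 -0.3461  0.0814] [np.float64(3.778404596946672), np.float64(3.778404596946841)]
```

View pics/A1.png

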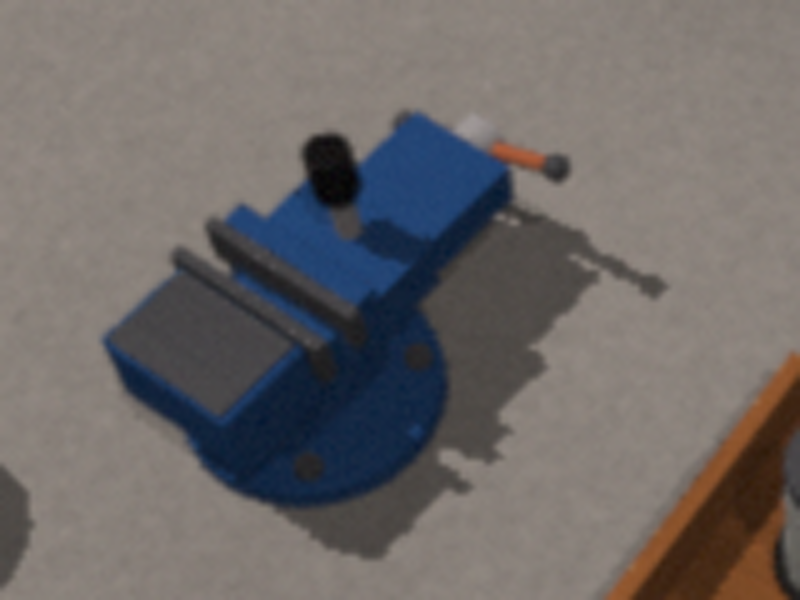

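View pics/A2.png

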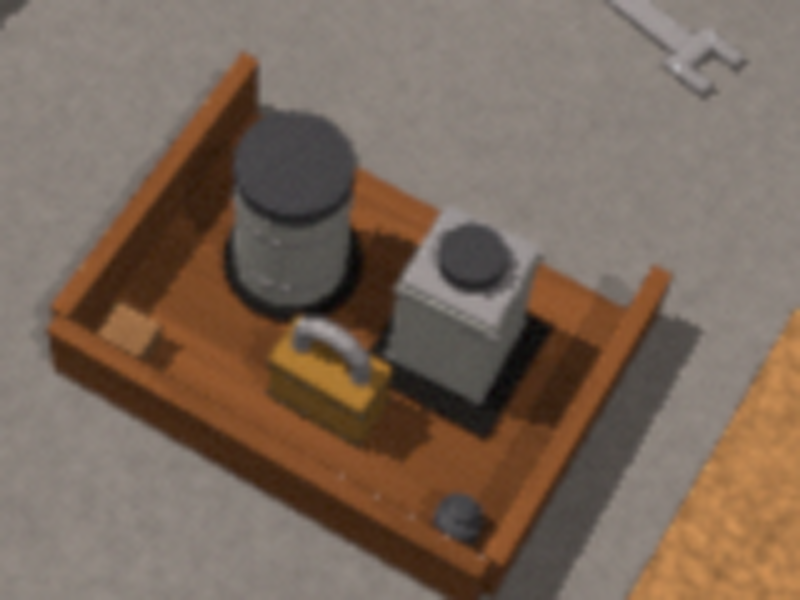

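View pics/B1.png

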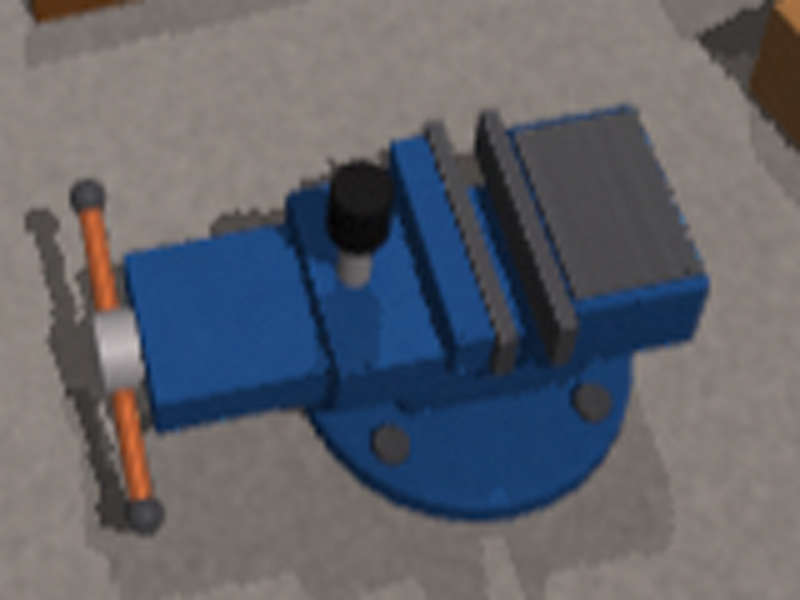

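View pics/B2.png

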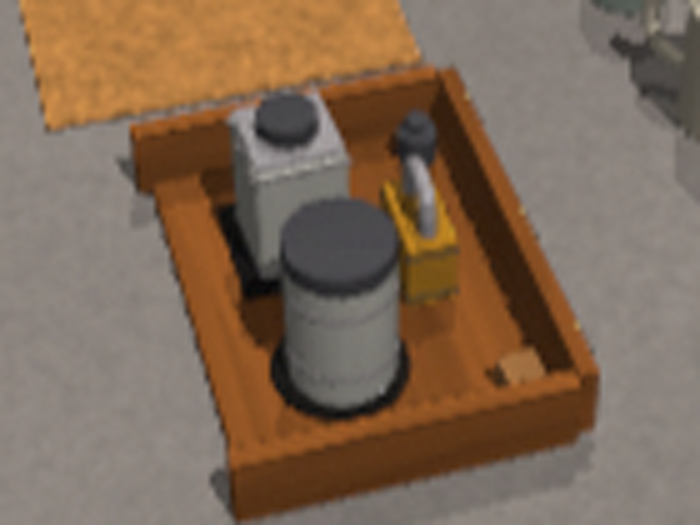

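View pics/A3.png

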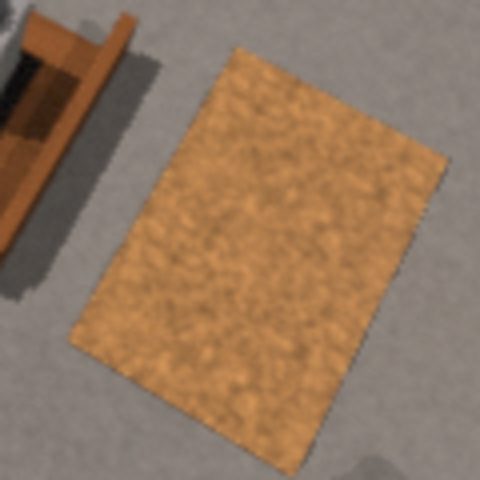

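```bash
cat > m.py <<'E'
from h import *
import pickle
np.set_printoptions(precision=4,suppress=True)
A,B=pickle.load(open("ab.pkl","rb"))
def c(u,v,x0,y0,s): return ((u+.5)/s-.5+x0,(v+.5)/s-.5+y0)
A1=lambda u,v:c(u,v,150,90,5)
A2=lambda u,v:c(u,v,260,150,5)
A3=lambda u,v:c(u,v,360,200,4)
B1=lambda u,v:c(u,v,280,260,5)
B2=lambda u,v:c(u,v,240,160,5)
def s(n,L,P,z,fmt=None):
    pts=np.array([plane(P,q,z) for q in L]); print(n,pts[:,:2].tolist().__repr__() if 0 else "\n",pts[:,:2]); return pts
E
python3 - <<'E'
from m import *
print("round",tri([(A,A2(296,160)),(B,B2(341,243))]),plane(A,A2(296,160),.111),plane(B,B2(341,243),.111))
print("sq",tri([(A,A2(474,254)),(B,B2(287,118))]),plane(A,A2(474,254),.111),plane(B,B2(287,118),.111))
print("knob",tri([(A,A1(326,145)),(B,B1(361,180))]),plane(A,A1(326,145),.16),plane(B,B1(361,180),.16))
s("sqtop",[A2(445,208),A2(542,255),A2(497,335),A2(397,290)],A,.095)
s("crateA",[A2(248,55),A2(50,328),A2(487,570),A2(668,268)],A,.054)
s("crateB",[B2(132,127),B2(450,67),B2(598,377),B2(232,460)],B,.054)
s("mat",[A3(238,47),A3(448,158),A3(295,475),A3(70,340)],A,.004)
s("jawA mov l,r / fixed",[A1(210,222),A1(356,322),A1(178,252),A1(325,350)],A,.115)
s("jawB mov far near/ fixed",[B1(434,122),B1(508,335),B1(487,112),B1(567,328)],B,.115)
print("shackle top", tri([(A,A2(335,330)),(B,B2(420,175))]))
E
```

```text
round (array([ 0.5291, -0.0326,  0.1089]), [np.float64(2.8295729142030943), np.float64(2.8295729142031516)]) [ 0.5275 -0.0308  0.111 ] [ 0.5306 -0.0368  0.111 ]
sq (array([0.5283, 0.0677, 0.1072]), [np.float64(1.8365852054628724), np.float64(1.8365852054628804)]) [0.5285 0.0692 0.111 ] [0.5286 0.0621 0.111 ]
knob (array([ 0.5332, -0.338 ,  0.1634]), [np.float64(1.5640664715860677), np.float64(1.5640664715858517)]) [ 0.5299 -0.3396  0.16  ] [ 0.5354 -0.337   0.16  ]
sqtop 
 [[0.5043 0.0419]
 [0.503  0.0952]
 [0.5533 0.0967]
 [0.557  0.0439]]
crateA 
 [[ 0.4523 -0.1036]
 [ 0.6461 -0.1024]
 [ 0.6448  0.1445]
 [ 0.4531  0.148 ]]
crateB 
 [[ 0.4546  0.1421]
 [ 0.6468  0.137 ]
 [ 0.644  -0.1144]
 [ 0.4518 -0.111 ]]
mat 
 [[0.41   0.2141]
 [0.4139 0.3618]
 [0.6517 0.3545]
 [0.6477 0.2072]]
jawA mov l,r / fixed 
 [[ 0.5775 -0.3903]
 [ 0.5889 -0.2854]
 [ 0.6016 -0.3918]
 [ 0.6109 -0.2882]]
jawB mov far near/ fixed 
 [[ 0.5871 -0.2936]
 [ 0.5782 -0.3937]
 [ 0.6107 -0.2956]
 [ 0.6016 -0.3977]]
shackle top (array([0.5898, 0.0257, 0.0855]), [np.float64(2.920398203322581), np.float64(2.9203982033226477)])
```

```bash
cat > go.py <<'E'
# usage: go.py x y z yaw : shift/turn in tool axes (cm, rad) from measured pose to TCP target pointing down
import sys
from h import *
np.set_printoptions(precision=4,suppress=True)
def delta(x,y,z,yaw,st=None):
    st=st or bot.state()
    R0=R.from_rotvec(st["orientation"])
    Rt=R.from_euler("z",yaw)*R.from_matrix(np.array([[-1,0,0],[0,1,0],[0,0,-1.]]))
    return R0.inv().apply(np.array([x,y,z])-st["ee_pos"])*100,(R0.inv()*Rt).as_rotvec(),st
if __name__=="__main__":
    d,r,st=delta(*map(float,sys.argv[1:5]))
    print("shift cm",d,"turn",r,"| t",round(st["time_s"],2),"pos",st["ee_pos"],"w",round(st["gripper_width"],4),"F",st["force"])
E
python3 go.py 0.40 0.018 0.30 0
```

```text
shift cm [-38.6253 -44.445    0.3873] turn [-0.     -0.     -0.2218] | t 1.15 pos [0.121  0.5365 0.3039] w 0.0852 F [-0.5729  0.2747  0.1094]
```

Emit:
move_arm --plan '[{"x": -3.2,"y": -3.7,"az": -0.06,"claw": 1},{"x": -6.4,"y": -7.4,"az": -0.12,"claw": 1},{"x": -9.6,"y": -11.1,"az": -0.18,"claw": 1},{"x": -12.8,"y": -14.8,"az": -0.222,"claw": 1},{"x": -16,"y": -18.5,"z": 0.2,"az": -0.222,"claw": 1}]'

```text
invalid input at $.plan[0]: expected keys x, y, z, ax, ay, az, claw
```

```bash
python3 go.py 0.40 0.018 0.30 0
```

```text
shift cm [-38.6253 -44.445    0.3873] turn [-0.     -0.     -0.2218] | t 1.15 pos [0.121  0.5365 0.3039] w 0.0852 F [-0.5729  0.2747  0.1094]
```

Emit:
move_arm --plan '[{"x": -3.2,"y": -3.7,"z": 0,"ax": 0,"ay": 0,"az": -0.06,"claw": 1},{"x": -6.4,"y": -7.4,"z": 0,"ax": 0,"ay": 0,"az": -0.12,"claw": 1},{"x": -9.6,"y": -11.1,"z": 0,"ax": 0,"ay": 0,"az": -0.18,"claw": 1},{"x": -12.8,"y": -14.8,"z": 0,"ax": 0,"ay": 0,"az": -0.222,"claw": 1},{"x": -16,"y": -18.5,"z": 0.2,"ax": 0,"ay": 0,"az": -0.222,"claw": 1}]' --newtons 50

```text
time_s: 1.65
ee_pos: [0.2368, 0.3192, 0.3021]
orientation: [-0.004, 3.141, 0.001]
force: [0.9, 0.8, -0.1]
gripper_width: 0.0854
```

```bash
python3 go.py 0.40 0.018 0.30 0
```

```text
shift cm [-16.2518 -30.1546   0.2047] turn [0.0007 0.0007 0.0024] | t 1.65 pos [0.2368 0.3192 0.3021] w 0.0854 F [ 0.8997  0.7713 -0.1391]
```

Emit:
move_arm --plan '[{"x": -2.3,"y": -4.3,"z": 0,"ax": 0,"ay": 0,"az": 0,"claw": 1},{"x": -4.6,"y": -8.6,"z": 0,"ax": 0,"ay": 0,"az": 0,"claw": 1},{"x": -6.9,"y": -12.9,"z": 0,"ax": 0,"ay": 0,"az": 0,"claw": 1},{"x": -9.2,"y": -17.2,"z": 0,"ax": 0,"ay": 0,"az": 0,"claw": 1},{"x": -11.5,"y": -21.5,"z": 0.2,"ax": 0,"ay": 0,"az": 0,"claw": 1}]'

```text
time_s: 2.15
ee_pos: [0.3519, 0.1039, 0.3004]
orientation: [-0.0, 3.14, 0.001]
force: [1.1, 1.3, 0.6]
gripper_width: 0.085
```

Emit:
move_arm --plan '[{"x": -2.4,"y": -4.3,"z": 0,"ax": 0,"ay": 0,"az": 0,"claw": 1},{"x": -4.8,"y": -8.6,"z": 0,"ax": 0,"ay": 0,"az": 0,"claw": 1},{"x": -4.8,"y": -8.6,"z": 0,"ax": 0,"ay": 0,"az": 0,"claw": 1},{"x": -4.8,"y": -8.6,"z": 0,"ax": 0,"ay": 0,"az": 0,"claw": 1},{"x": -4.8,"y": -8.6,"z": 0,"ax": 0,"ay": 0,"az": 0,"claw": 1}]'

```text
time_s: 2.65
ee_pos: [0.3991, 0.0205, 0.2999]
orientation: [0.001, -3.141, -0.0]
force: [-0.3, 0.3, 0.1]
gripper_width: 0.0857
```

```bash
python3 - <<'E'
from h import *
p=get_image("wrist");save(p,"w1.png",None,1.25)
import pickle;pickle.dump(p,open("w1.pkl","wb"))
print(bot.state()["ee_pos"],p["position"],R.from_rotvec(p["attitude"]).as_matrix())
for q in ["tin_round_center","tin_square_center","padlock_center"]:
    print(q,finder.search_frame(p,q)[:1])
E
```

```text
[0.39909023 0.02077805 0.29995936] [0.32753995 0.01873032 0.36996209] [[ 3.58727318e-05  9.59818013e-01  2.80623200e-01]
 [ 9.99999986e-01 -7.99546940e-05  1.45637368e-04]
 [ 1.62222511e-04  2.80623191e-01 -9.59818003e-01]]
tin_round_center [{'at': [276.0, 296.6], 'p': 0.56}]
tin_square_center [{'at': [359.7, 286.5], 'p': 0.77}]
padlock_center [{'at': [321.4, 318.1], 'p': 0.67}]
```

View pics/w1.png

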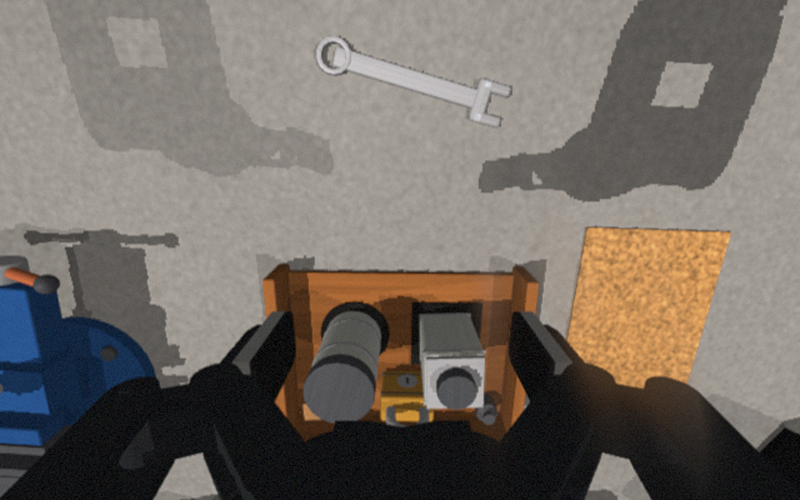

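```bash
python3 - <<'E'
from h import *
import pickle
np.set_printoptions(precision=4,suppress=True)
p=pickle.load(open("w1.pkl","rb"))
f=lambda u,v:((u+.5)/1.25-.5,(v+.5)/1.25-.5)
print("round top",plane(p,f(340,391),.111)); print("cap",plane(p,f(458,387),.111))
for q in [(420,320),(474,314),(484,352),(426,358)]: print("sq front foot?/top",plane(p,f(*q),.095)[:2],plane(p,f(*q),.011)[:2])
for q in [(425,358),(482,353)]: print("sq top front",plane(p,f(*q),.095)[:2])
for q in [(264,278),(538,278),(290,272),(512,272)]: print("wall",plane(p,f(*q),.054)[:2],plane(p,f(*q),.008)[:2])
for q in [(586,227),(730,232)]: print("mat",plane(p,f(*q),.004)[:2])
save(p,"w1c.png",(200,200,440,350),3.3)
E
```

```text
round top [ 0.525 -0.033  0.111]
cap [0.5211 0.0656 0.111 ]
sq front foot?/top [0.4677 0.0339] [0.5105 0.0386]
sq front foot?/top [0.4622 0.0787] [0.5033 0.097 ]
sq front foot?/top [0.498  0.0892] [0.55   0.1108]
sq front foot?/top [0.5038 0.0396] [0.5577 0.046 ]
sq top front [0.5038 0.0387]
sq top front [0.4989 0.0876]
wall [ 0.4457 -0.1088] [ 0.4629 -0.1274]
wall [0.4457 0.1448] [0.4629 0.1632]
wall [ 0.4398 -0.0842] [ 0.4562 -0.0992]
wall [0.4398 0.1202] [0.4562 0.135 ]
mat [0.4086 0.2083]
mat [0.4138 0.3578]
```

View pics/w1c.png

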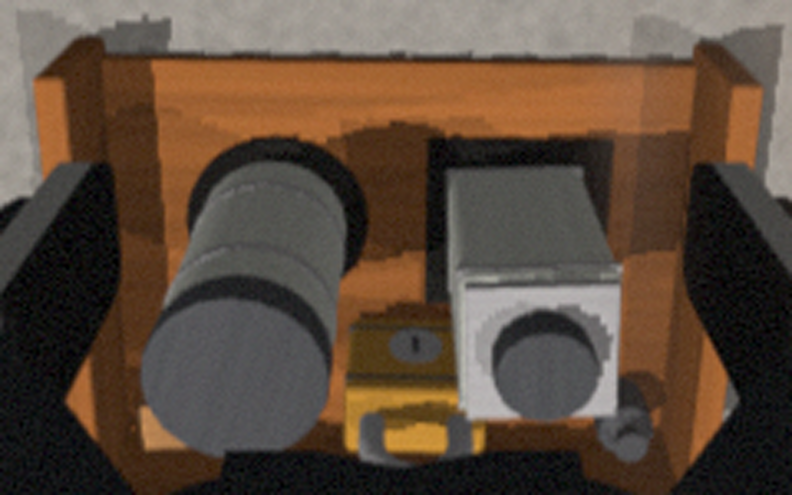

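Emit:
move_arm --plan '[{"x": -4.3,"y": -1.8,"z": 1,"ax": 0,"ay": 0,"az": 0,"claw": 1},{"x": -8.6,"y": -3.6,"z": 3,"ax": 0,"ay": 0,"az": 0,"claw": 1},{"x": -12.0,"y": -5.0,"z": 6,"ax": 0,"ay": 0,"az": 0,"claw": 1},{"x": -12.9,"y": -5.4,"z": 9,"ax": 0,"ay": 0,"az": 0,"claw": 1},{"x": -12.9,"y": -5.4,"z": 9,"ax": 0,"ay": 0,"az": 0,"claw": 1}]'

```text
time_s: 3.35
ee_pos: [0.5278, -0.0338, 0.206]
orientation: [0.001, -3.135, -0.001]
force: [-1.2, 0.6, 0.1]
gripper_width: 0.0852
```

```bash
python3 - <<'E'
from h import *
p=get_image("wrist");save(p,"w2.png",None,1.25)
import pickle;pickle.dump(p,open("w2.pkl","wb"))
E
python3 go.py .528 -.033 .125 0
```

```text
shift cm [-0.0433  0.0477  8.3692] turn [ 0.0005 -0.0038  0.0008] | t 3.4 pos [ 0.5279 -0.0335  0.2087] w 0.0857 F [0.3641 0.2783 1.0151]
```

View pics/w2.png

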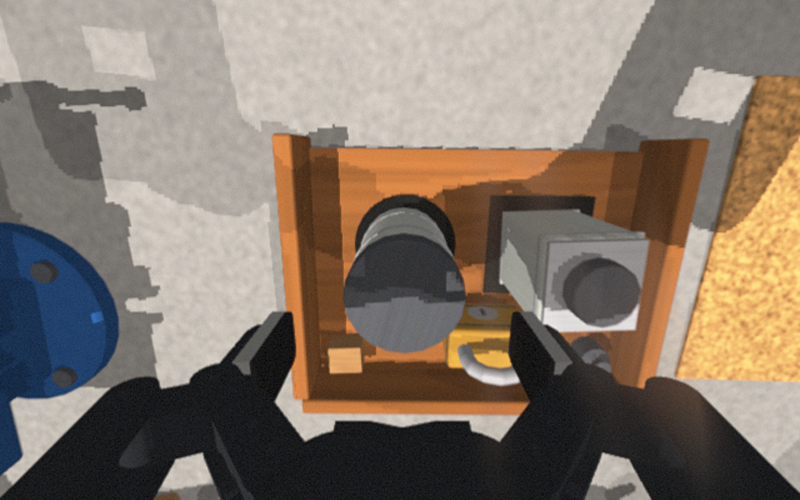

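Emit:
move_arm --plan '[{"x": 0,"y": 0,"z": 3.5,"ax": 0,"ay": 0,"az": 0,"claw": 1},{"x": 0,"y": 0,"z": 6.5,"ax": 0,"ay": 0,"az": 0,"claw": 1},{"x": 0,"y": 0,"z": 8.3,"ax": 0,"ay": 0,"az": 0,"claw": 1},{"x": 0,"y": 0,"z": 8.3,"ax": 0,"ay": 0,"az": 0,"claw": 0.9},{"x": 0,"y": 0,"z": 8.3,"ax": 0,"ay": 0,"az": 0,"claw": 0.5}]' --newtons 40

```text
time_s: 3.9
ee_pos: [0.5288, -0.0337, 0.1291]
orientation: [-0.001, 3.139, -0.0]
force: [0.6, 0.1, -1.0]
gripper_width: 0.064
```

Emit:
move_arm --plan '[{"x": 0,"y": 0,"z": 0,"ax": 0,"ay": 0,"az": 0,"claw": 0.5},{"x": 0,"y": 0,"z": 0,"ax": 0,"ay": 0,"az": 0,"claw": 0.5},{"x": 0,"y": 0,"z": 0,"ax": 0,"ay": 0,"az": 0,"claw": 0.5},{"x": 0,"y": 0,"z": 0,"ax": 0,"ay": 0,"az": 0,"claw": 0.5},{"x": 0,"y": 0,"z": 0,"ax": 0,"ay": 0,"az": 0,"claw": 0.5}]'

```text
time_s: 4.4
ee_pos: [0.5292, -0.0337, 0.1296]
orientation: [-0.001, 3.138, -0.0]
force: [-2.3, 3.0, 5.7]
gripper_width: 0.059
```

Emit:
move_arm --plan '[{"x": 0,"y": 0,"z": -2,"ax": 0,"ay": 0,"az": 0,"claw": 0.5},{"x": 0,"y": 0,"z": -5,"ax": 0,"ay": 0,"az": 0,"claw": 0.5},{"x": 0,"y": 0,"z": -9,"ax": 0,"ay": 0,"az": 0,"claw": 0.5},{"x": 0,"y": 0,"z": -12,"ax": 0,"ay": 0,"az": 0,"claw": 0.5},{"x": 0,"y": 0,"z": -13,"ax": 0,"ay": 0,"az": 0,"claw": 0.5}]'

```text
time_s: 4.9
ee_pos: [0.5289, -0.034, 0.2614]
orientation: [-0.001, 3.135, -0.001]
force: [0.2, 0.4, -4.3]
gripper_width: 0.0591
```

Emit:
move_arm --plan '[{"x": 0,"y": 2,"z": 0,"ax": 0,"ay": 0,"az": 0,"claw": 0.5},{"x": 1,"y": 6,"z": 0,"ax": 0,"ay": 0,"az": 0,"claw": 0.5},{"x": 2,"y": 10,"z": 0,"ax": 0,"ay": 0,"az": 0,"claw": 0.5},{"x": 3,"y": 14,"z": 0,"ax": 0,"ay": 0,"az": 0,"claw": 0.5},{"x": 4,"y": 18,"z": 0,"ax": 0,"ay": 0,"az": 0,"claw": 0.5}]'

```text
time_s: 5.4
ee_pos: [0.4874, 0.1474, 0.2566]
orientation: [0.0, -3.141, 0.0]
force: [0.4, -0.2, -3.5]
gripper_width: 0.0586
```

Emit:
move_arm --plan '[{"x": 0.5,"y": 4,"z": 0,"ax": 0,"ay": 0,"az": 0,"claw": 0.5},{"x": 1,"y": 8,"z": 0,"ax": 0,"ay": 0,"az": 0,"claw": 0.5},{"x": 1.4,"y": 11.5,"z": 1,"ax": 0,"ay": 0,"az": 0,"claw": 0.5},{"x": 1.4,"y": 13.6,"z": 3,"ax": 0,"ay": 0,"az": 0,"claw": 0.5},{"x": 1.4,"y": 13.8,"z": 5,"ax": 0,"ay": 0,"az": 0,"claw": 0.5}]'

```text
time_s: 5.9
ee_pos: [0.4735, 0.2862, 0.2059]
orientation: [-0.005, 3.142, 0.001]
force: [1.1, -0.0, -3.7]
gripper_width: 0.0589
```

```bash
python3 - <<'E'
from h import *
p=get_image("wrist");save(p,"w3.png",None,1.25)
E
python3 go.py .475 .284 .1226 0
```

```text
shift cm [-0.2724 -0.0587  7.9691] turn [-0.0023 -0.0047  0.0023] | t 5.95 pos [0.4726 0.2848 0.2023] w 0.059 F [-2.0307 -1.9396 -8.3735]
```

View pics/w3.png

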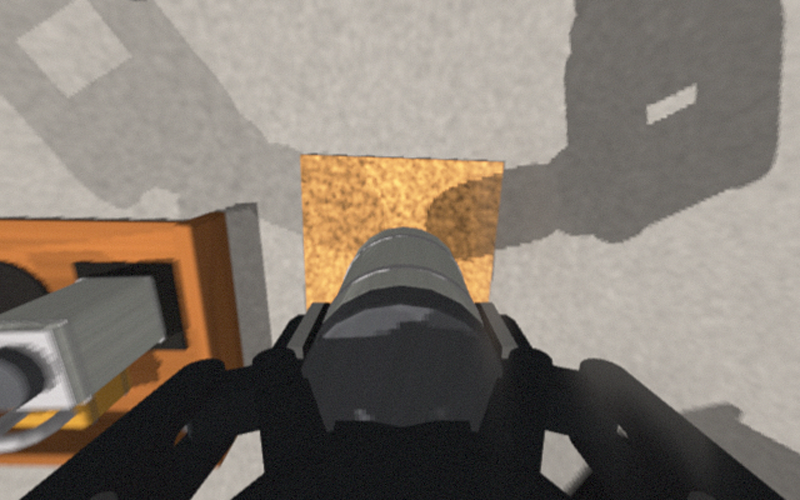

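Emit:
move_arm --plan '[{"x": -0.2,"y": 0,"z": 3,"ax": 0,"ay": 0,"az": 0,"claw": 0.5},{"x": -0.2,"y": 0,"z": 5.5,"ax": 0,"ay": 0,"az": 0,"claw": 0.5},{"x": -0.2,"y": 0,"z": 7,"ax": 0,"ay": 0,"az": 0,"claw": 0.5},{"x": -0.2,"y": 0,"z": 7.6,"ax": 0,"ay": 0,"az": 0,"claw": 0.5},{"x": -0.2,"y": 0,"z": 7.8,"ax": 0,"ay": 0,"az": 0,"claw": 0.5}]'

```text
time_s: 6.45
ee_pos: [0.4765, 0.2838, 0.129]
orientation: [0.0, -3.142, 0.0]
force: [0.3, -0.1, -3.7]
gripper_width: 0.0591
```

```bash
python3 go.py .475 .284 .1226 0
```

```text
shift cm [0.1501 0.0207 0.6431] turn [-0.0001 -0.0001  0.    ] | t 6.45 pos [0.4765 0.2838 0.129 ] w 0.0591 F [ 0.2516 -0.1055 -3.697 ]
```

Emit:
move_arm --plan '[{"x": 0,"y": 0,"z": 0.1,"ax": 0,"ay": 0,"az": 0,"claw": 0.5},{"x": 0,"y": 0,"z": 0.2,"ax": 0,"ay": 0,"az": 0,"claw": 0.5},{"x": 0,"y": 0,"z": 0.3,"ax": 0,"ay": 0,"az": 0,"claw": 0.5},{"x": 0,"y": 0,"z": 0.3,"ax": 0,"ay": 0,"az": 0,"claw": 0.5},{"x": 0,"y": 0,"z": 0.3,"ax": 0,"ay": 0,"az": 0,"claw": 0.5}]'

```text
time_s: 6.95
ee_pos: [0.4764, 0.2839, 0.1261]
orientation: [-0.0, 3.141, 0.0]
force: [0.1, -0.1, -3.7]
gripper_width: 0.059
```

Emit:
move_arm --plan '[{"x": 0,"y": 0,"z": 0.1,"ax": 0,"ay": 0,"az": 0,"claw": 0.5},{"x": 0,"y": 0,"z": 0.2,"ax": 0,"ay": 0,"az": 0,"claw": 0.5},{"x": 0,"y": 0,"z": 0.3,"ax": 0,"ay": 0,"az": 0,"claw": 0.5},{"x": 0,"y": 0,"z": 0.35,"ax": 0,"ay": 0,"az": 0,"claw": 0.5},{"x": 0,"y": 0,"z": 0.35,"ax": 0,"ay": 0,"az": 0,"claw": 0.5}]'

```text
time_s: 7.45
ee_pos: [0.4765, 0.284, 0.1227]
orientation: [-0.0, 3.141, 0.0]
force: [-1.7, -0.5, 0.7]
gripper_width: 0.059
```

Emit:
move_arm --plan '[{"x": 0,"y": 0,"z": 0,"ax": 0,"ay": 0,"az": 0,"claw": 0.75},{"x": 0,"y": 0,"z": 0,"ax": 0,"ay": 0,"az": 0,"claw": 0.9},{"x": 0,"y": 0,"z": 0,"ax": 0,"ay": 0,"az": 0,"claw": 1},{"x": 0,"y": 0,"z": 0,"ax": 0,"ay": 0,"az": 0,"claw": 1},{"x": 0,"y": 0,"z": -2,"ax": 0,"ay": 0,"az": 0,"claw": 1}]'

```text
time_s: 7.95
ee_pos: [0.4756, 0.2834, 0.1405]
orientation: [0.0, -3.138, 0.003]
force: [0.5, -0.6, 0.6]
gripper_width: 0.0854
```

Emit:
move_arm --plan '[{"x": 0,"y": 0,"z": -3,"ax": 0,"ay": 0,"az": 0,"claw": 1},{"x": 0,"y": 0,"z": -7,"ax": 0,"ay": 0,"az": 0,"claw": 1},{"x": -0.5,"y": -4,"z": -9,"ax": 0,"ay": 0,"az": 0,"claw": 1},{"x": -1.5,"y": -8.5,"z": -10,"ax": 0,"ay": 0,"az": 0,"claw": 1},{"x": -2.5,"y": -13,"z": -10,"ax": 0,"ay": 0,"az": 0,"claw": 1}]'

```text
time_s: 8.45
ee_pos: [0.5018, 0.1527, 0.2443]
orientation: [-0.002, 3.138, 0.001]
force: [1.7, -0.4, -0.3]
gripper_width: 0.0854
```

```bash
python3 go.py .528 .0665 .21 0; python3 - <<'E'
from h import *
p=get_image("wrist");save(p,"w4.png",None,1.25)
import pickle;pickle.dump(p,open("w4.pkl","wb"))
E
```

```text
shift cm [-2.5999 -8.6289  3.4274] turn [0.0007 0.0031 0.0013] | t 8.45 pos [0.5018 0.1527 0.2443] w 0.0854 F [ 1.654  -0.4144 -0.338 ]
```

View pics/w4.png

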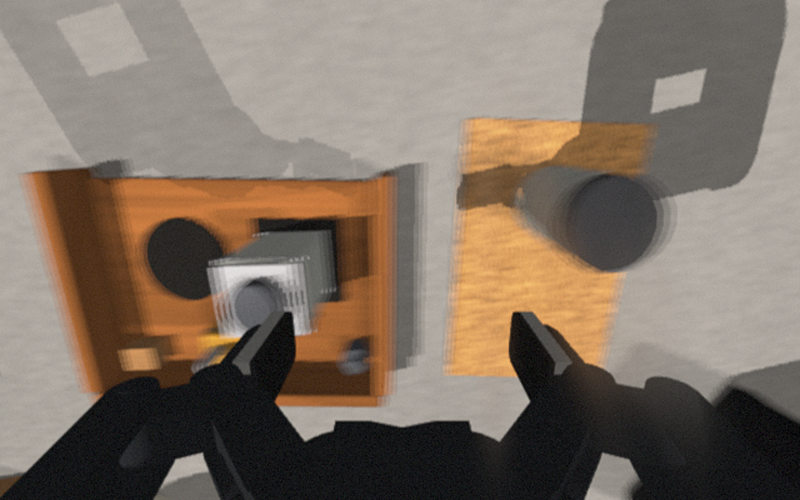

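Emit:
move_arm --plan '[{"x": -1.3,"y": -4.3,"z": 1.5,"ax": 0,"ay": 0,"az": 0,"claw": 1},{"x": -2.6,"y": -8.4,"z": 3,"ax": 0,"ay": 0,"az": 0,"claw": 1},{"x": -2.6,"y": -8.4,"z": 3,"ax": 0,"ay": 0,"az": 0,"claw": 1},{"x": -2.6,"y": -8.4,"z": 3,"ax": 0,"ay": 0,"az": 0,"claw": 1},{"x": -2.6,"y": -8.4,"z": 3,"ax": 0,"ay": 0,"az": 0,"claw": 1}]'

```text
time_s: 9.0
ee_pos: [0.5274, 0.0706, 0.2127]
orientation: [-0.001, 3.141, 0.0]
force: [-0.1, 0.5, -0.3]
gripper_width: 0.0853
```

```bash
python3 go.py .528 .0665 .13 0; python3 - <<'E'
from h import *
p=get_image("wrist");save(p,"w5.png",None,1.25)
import pickle;pickle.dump(p,open("w5.pkl","wb"))
E
```

```text
shift cm [-0.0589 -0.4158  8.273 ] turn [0.0002 0.0005 0.0008] | t 9.0 pos [0.5274 0.0706 0.2127] w 0.0853 F [-0.1007  0.4564 -0.2707]
```

View pics/w5.png

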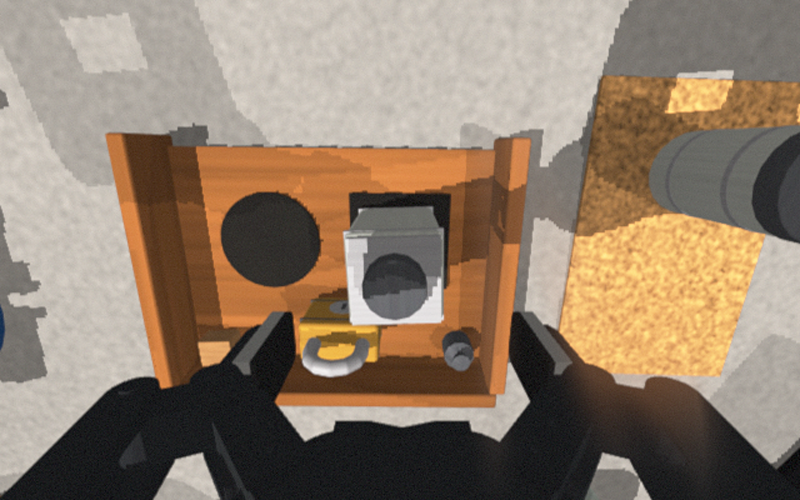

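```bash
python3 - <<'E'
from h import *
import pickle
np.set_printoptions(precision=4,suppress=True)
p=pickle.load(open("w5.pkl","rb"))
f=lambda u,v:((u+.5)/1.25-.5,(v+.5)/1.25-.5)
P=lambda u,v,z:plane(p,f(u,v),z)[:2]
im=cv2.cvtColor(p["img"],cv2.COLOR_RGB2GRAY)
m=(im<60).astype(np.uint8); m[:, :170]=0;m[:,265:]=0;m[:145]=0;m[235:]=0
n,l,s,c=cv2.connectedComponentsWithStats(m); k=1+np.argmax(s[1:,4]); print(s[k])
cs,_=cv2.findContours((l==k).astype(np.uint8),cv2.RETR_EXTERNAL,cv2.CHAIN_APPROX_NONE)
ct=max(cs,key=len)[:,0,:]
w=np.array([plane(p,q,.011)[:2] for q in ct]); (cx,cy),r=cv2.minEnclosingCircle((w*1000).astype(np.float32)); print("pad_round",cx,cy,r, "bbox",w.min(0),w.max(0))
print("sq pad corners",P(350,194,.011),P(450,194,.011),P(450,290,.011))
print("sq tin cap",P(395,285,.111)); print("sq top",P(345,232,.095),P(443,229,.095),P(443,322,.095),P(350,325,.095))
print("foot front",P(360,208,.011),P(434,206,.011))
print("walls inner front floor",P(197,150,.008),P(495,150,.008))
print("wall top",P(108,134,.058),P(530,140,.058),P(497,405,.058),P(497,395,.058))
print("padlock body top", P(302,327,.056),P(381,325,.056)); print("foot front face",P(302,300,.008),P(381,362,.056))
save(p,"w5c.png",(220,220,380,330),5)
E
```

```text
[ 177  154   79   75 4652]
pad_round 526.5446166992188 -32.2749137878418 38.16193389892578 bbox [ 0.4899 -0.0704] [0.5636 0.005 ]
sq pad corners [0.4909 0.0303] [0.491  0.1048] [0.5679 0.1076]
sq tin cap [0.5239 0.0654]
sq top [0.5001 0.0388] [0.4985 0.0907] [0.5529 0.0924] [0.5547 0.0392]
foot front [0.5014 0.0374] [0.4999 0.0931]
walls inner front floor [ 0.4594 -0.0802] [0.4594 0.1368]
wall top [ 0.4497 -0.1041] [0.4531 0.1447] [0.6395 0.1389] [0.6308 0.1382]
padlock body top [ 0.5768 -0.0002] [0.5753 0.0545]
foot front face [ 0.5779 -0.013 ] [0.6046 0.054 ]
```

View pics/w5c.png

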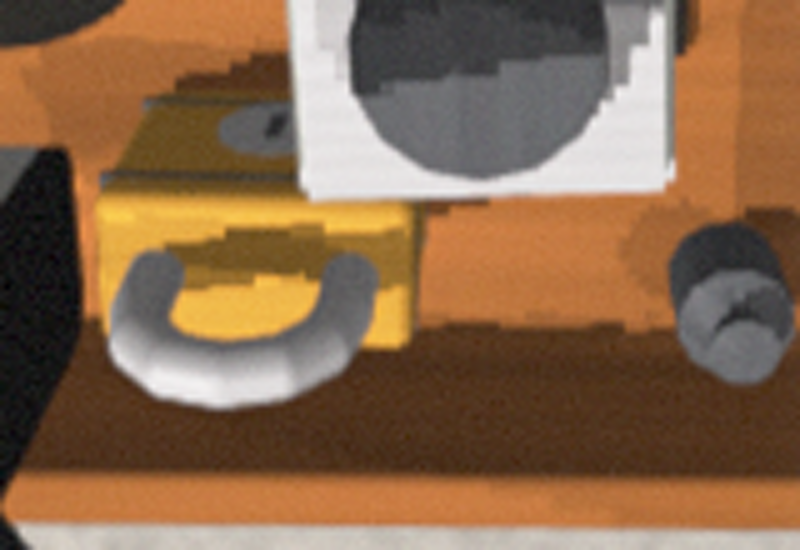

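Emit:
move_arm --plan '[{"x": 0,"y": -0.5,"z": 2.5,"ax": 0,"ay": 0,"az": 0,"claw": 1},{"x": 0,"y": -0.5,"z": 6,"ax": 0,"ay": 0,"az": 0,"claw": 1},{"x": 0,"y": -0.5,"z": 8.6,"ax": 0,"ay": 0,"az": 0,"claw": 1},{"x": 0,"y": -0.5,"z": 8.6,"ax": 0,"ay": 0,"az": 0,"claw": 0.9},{"x": 0,"y": -0.5,"z": 8.6,"ax": 0,"ay": 0,"az": 0,"claw": 0.4}]'

```text
time_s: 9.55
ee_pos: [0.5277, 0.0656, 0.1273]
orientation: [-0.002, 3.141, 0.0]
force: [-0.1, 1.1, 0.7]
gripper_width: 0.0644
```

Emit:
move_arm --plan '[{"x": 0,"y": 0,"z": 0,"ax": 0,"ay": 0,"az": 0,"claw": 0.4},{"x": 0,"y": 0,"z": 0,"ax": 0,"ay": 0,"az": 0,"claw": 0.4},{"x": 0,"y": 0,"z": 0,"ax": 0,"ay": 0,"az": 0,"claw": 0.4},{"x": 0,"y": 0,"z": 0,"ax": 0,"ay": 0,"az": 0,"claw": 0.4},{"x": 0,"y": 0,"z": 0,"ax": 0,"ay": 0,"az": 0,"claw": 0.4}]'

```text
time_s: 10.05
ee_pos: [0.5282, 0.0653, 0.1283]
orientation: [-0.001, 3.138, 0.001]
force: [-0.6, 4.5, 8.7]
gripper_width: 0.0537
```

Emit:
move_arm --plan '[{"x": 0,"y": 0,"z": -2,"ax": 0,"ay": 0,"az": 0,"claw": 0.4},{"x": 0,"y": 0,"z": -5,"ax": 0,"ay": 0,"az": 0,"claw": 0.4},{"x": 0,"y": 0,"z": -9,"ax": 0,"ay": 0,"az": 0,"claw": 0.4},{"x": 0,"y": 0,"z": -12,"ax": 0,"ay": 0,"az": 0,"claw": 0.4},{"x": 0,"y": 0,"z": -13,"ax": 0,"ay": 0,"az": 0,"claw": 0.4}]'

```text
time_s: 10.55
ee_pos: [0.528, 0.065, 0.26]
orientation: [-0.0, 3.136, 0.0]
force: [1.2, -0.1, -3.3]
gripper_width: 0.0536
```

```bash
python3 go.py .59 .284 .12 0; python3 - <<'E'
from h import *
p=get_image("wrist");save(p,"w6.png",None,1.25)
import pickle;pickle.dump(p,open("w6.pkl","wb"))
E
```

```text
shift cm [-6.137  21.8984 14.0335] turn [0.0002 0.0052 0.0003] | t 10.55 pos [0.528 0.065 0.26 ] w 0.0536 F [ 1.1682 -0.1291 -3.2915]
```

View pics/w6.png

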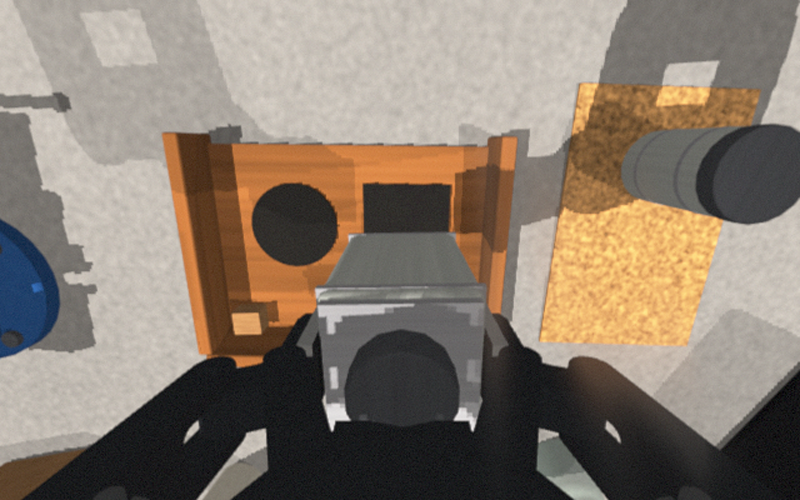

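Emit:
move_arm --plan '[{"x": -0.6,"y": 2,"z": 0,"ax": 0,"ay": 0,"az": 0,"claw": 0.4},{"x": -1.8,"y": 6,"z": 0,"ax": 0,"ay": 0,"az": 0,"claw": 0.4},{"x": -3,"y": 10.5,"z": 0,"ax": 0,"ay": 0,"az": 0,"claw": 0.4},{"x": -4.2,"y": 15,"z": 0,"ax": 0,"ay": 0,"az": 0,"claw": 0.4},{"x": -5.4,"y": 19,"z": 0,"ax": 0,"ay": 0,"az": 0,"claw": 0.4}]'

```text
time_s: 11.1
ee_pos: [0.5811, 0.257, 0.2542]
orientation: [0.001, -3.139, 0.001]
force: [1.0, -0.4, -3.4]
gripper_width: 0.0534
```

Emit:
move_arm --plan '[{"x": -0.8,"y": 2.7,"z": 1,"ax": 0,"ay": 0,"az": 0,"claw": 0.4},{"x": -0.8,"y": 2.9,"z": 4,"ax": 0,"ay": 0,"az": 0,"claw": 0.4},{"x": -0.8,"y": 2.9,"z": 8,"ax": 0,"ay": 0,"az": 0,"claw": 0.4},{"x": -0.8,"y": 2.9,"z": 11,"ax": 0,"ay": 0,"az": 0,"claw": 0.4},{"x": -0.8,"y": 2.9,"z": 12.5,"ax": 0,"ay": 0,"az": 0,"claw": 0.4}]'

```text
time_s: 11.6
ee_pos: [0.5878, 0.2833, 0.1263]
orientation: [0.0, -3.135, 0.004]
force: [0.2, -0.6, -3.4]
gripper_width: 0.0536
```

Emit:
move_arm --plan '[{"x": 0,"y": 0,"z": 0.2,"ax": 0,"ay": 0,"az": 0,"claw": 0.4},{"x": 0,"y": 0,"z": 0.4,"ax": 0,"ay": 0,"az": 0,"claw": 0.4},{"x": 0,"y": 0,"z": 0.6,"ax": 0,"ay": 0,"az": 0,"claw": 0.4},{"x": 0,"y": 0,"z": 0.8,"ax": 0,"ay": 0,"az": 0,"claw": 0.4},{"x": 0,"y": 0,"z": 0.8,"ax": 0,"ay": 0,"az": 0,"claw": 0.4}]'

```text
time_s: 12.1
ee_pos: [0.5895, 0.284, 0.1239]
orientation: [-0.0, 3.141, 0.0]
force: [0.3, -0.2, -4.0]
gripper_width: 0.0531
```

Emit:
move_arm --plan '[{"x": 0,"y": 0,"z": 0.1,"ax": 0,"ay": 0,"az": 0,"claw": 0.4},{"x": 0,"y": 0,"z": 0.2,"ax": 0,"ay": 0,"az": 0,"claw": 0.4},{"x": 0,"y": 0,"z": 0.3,"ax": 0,"ay": 0,"az": 0,"claw": 0.4},{"x": 0,"y": 0,"z": 0.3,"ax": 0,"ay": 0,"az": 0,"claw": 0.4},{"x": 0,"y": 0,"z": 0.3,"ax": 0,"ay": 0,"az": 0,"claw": 0.4}]'

```text
time_s: 12.6
ee_pos: [0.5895, 0.284, 0.1213]
orientation: [-0.0, 3.141, 0.0]
force: [-2.9, -1.1, 6.8]
gripper_width: 0.0536
```

Emit:
move_arm --plan '[{"x": 0,"y": 0,"z": 0,"ax": 0,"ay": 0,"az": 0,"claw": 0.75},{"x": 0,"y": 0,"z": 0,"ax": 0,"ay": 0,"az": 0,"claw": 0.9},{"x": 0,"y": 0,"z": 0,"ax": 0,"ay": 0,"az": 0,"claw": 1},{"x": 0,"y": 0,"z": 0,"ax": 0,"ay": 0,"az": 0,"claw": 1},{"x": 0,"y": 0,"z": -2,"ax": 0,"ay": 0,"az": 0,"claw": 1}]'

```text
time_s: 13.1
ee_pos: [0.5885, 0.2835, 0.138]
orientation: [0.0, -3.137, 0.003]
force: [-0.5, -0.3, -1.2]
gripper_width: 0.0853
```

Emit:
move_arm --plan '[{"x": 0,"y": 0,"z": -4,"ax": 0,"ay": 0,"az": 0,"claw": 1},{"x": 0,"y": 0,"z": -8,"ax": 0,"ay": 0,"az": 0,"claw": 1},{"x": 0.5,"y": -2,"z": -11,"ax": 0,"ay": 0,"az": 0,"claw": 1},{"x": 1,"y": -6,"z": -13,"ax": 0,"ay": 0,"az": 0,"claw": 1},{"x": 1.5,"y": -10,"z": -14,"ax": 0,"ay": 0,"az": 0,"claw": 1}]'

```text
time_s: 13.6
ee_pos: [0.5743, 0.1832, 0.2825]
orientation: [-0.002, 3.139, 0.001]
force: [0.9, -0.8, 1.2]
gripper_width: 0.0853
```

```bash
python3 go.py .50 -.338 .27 -0.09; python3 - <<'E'
from h import *
p=get_image("wrist");save(p,"w7.png",None,1.25)
E
```

```text
shift cm [  7.5045 -52.1093   1.1978] turn [0.0008 0.0028 0.0915] | t 13.6 pos [0.5743 0.1832 0.2825] w 0.0853 F [ 0.9327 -0.8074  1.2123]
```

View pics/w7.png

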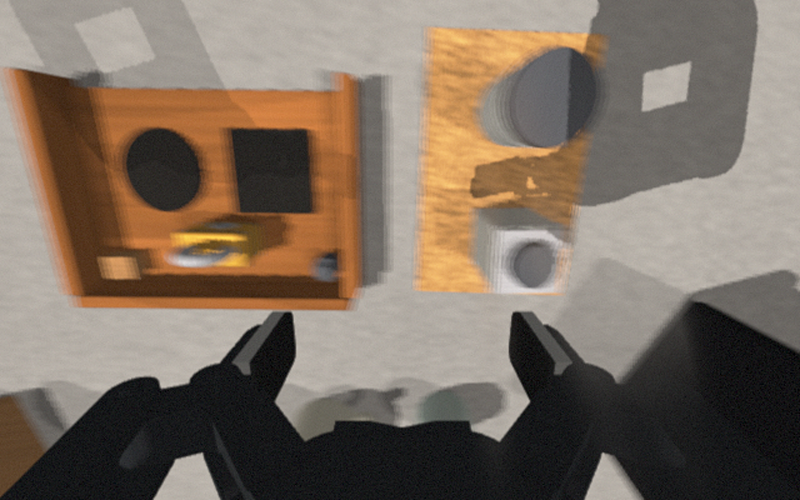

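Emit:
move_arm --plan '[{"x": 1.7,"y": -4.1,"z": 0.5,"ax": 0,"ay": 0,"az": 0,"claw": 1},{"x": 3.4,"y": -8.2,"z": 0.5,"ax": 0,"ay": 0,"az": 0,"claw": 1},{"x": 5.1,"y": -12.3,"z": 0.5,"ax": 0,"ay": 0,"az": 0,"claw": 1},{"x": 6.8,"y": -16.4,"z": 0.5,"ax": 0,"ay": 0,"az": 0,"claw": 1},{"x": 6.8,"y": -16.4,"z": 0.5,"ax": 0,"ay": 0,"az": 0,"claw": 1}]'

```text
time_s: 14.15
ee_pos: [0.5051, 0.0165, 0.2757]
orientation: [0.006, 3.141, -0.001]
force: [0.4, 0.1, -0.2]
gripper_width: 0.0855
```

```bash
python3 - <<'E'
from h import *
get_image("wrist")
p=get_image("wrist");save(p,"w8.png",None,1.25)
import pickle;pickle.dump(p,open("w8.pkl","wb"))
E
python3 go.py .50 -.338 .27 -0.09; 
```

```text
shift cm [  0.5894 -35.7371   0.5664] turn [0.0001 0.0007 0.0884] | t 14.25 pos [0.5065 0.0194 0.2757] w 0.0854 F [1.1337 0.5269 0.0693]
```

View pics/w8.png

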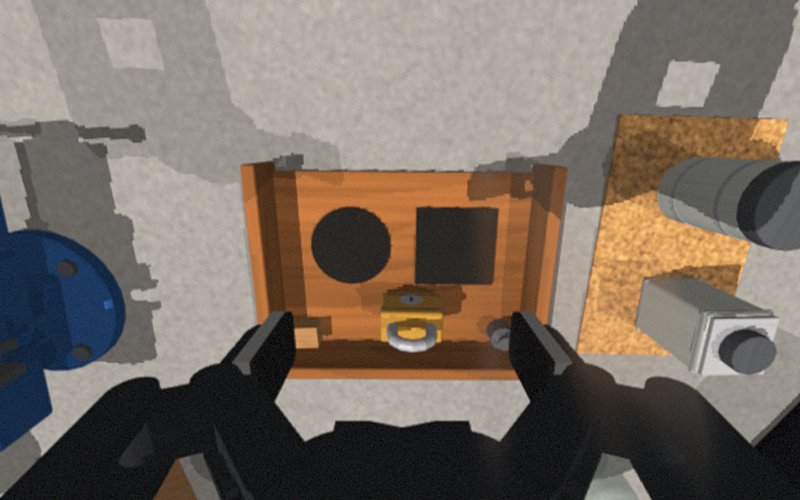

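```bash
python3 - <<'E'
from h import *
import pickle
np.set_printoptions(precision=4,suppress=True)
p=pickle.load(open("w8.pkl","rb"))
f=lambda u,v:((u+.5)/1.25-.5,(v+.5)/1.25-.5)
P=lambda u,v,z:plane(p,f(u,v),z)[:2]
im=cv2.cvtColor(p["img"],cv2.COLOR_RGB2GRAY)
for nm,(x0,x1,y0,y1) in dict(rnd=(245,318,160,230),sq=(325,405,160,231)).items():
    m=np.zeros_like(im); m[y0:y1,x0:x1]=(im[y0:y1,x0:x1]<50)
    m=cv2.morphologyEx(m,cv2.MORPH_OPEN,np.ones((3,3)))
    n,l,s,c=cv2.connectedComponentsWithStats(m); k=1+np.argmax(s[1:,4])
    ct=max(cv2.findContours((l==k).astype(np.uint8),cv2.RETR_EXTERNAL,cv2.CHAIN_APPROX_NONE)[0],key=len)[:,0,:]
    w=np.array([plane(p,q,.011)[:2] for q in ct])
    print(nm,s[k],"mid",(w.min(0)+w.max(0))/2,"size",w.max(0)-w.min(0),cv2.minAreaRect((w*1000).astype(np.float32)))
print("padlock front top edge",P(382,318,.056),P(441,317,.056),"back",P(384,340,.056),P(441,341,.056))
print("front foot",P(383,291,.008),P(440,291,.008),"front face top?",P(382,305,.056))
save(p,"w8c.png",(290,220,370,290),9)
E
```

```text
rnd [ 250  166   62   60 2942] mid [ 0.5267 -0.0327] size [0.0731 0.0735] ((526.6868896484375, -32.69548416137695), (73.4123764038086, 73.04133605957031), 89.77919006347656)
sq [ 333  166   51   61 2837] mid [0.5277 0.0608] size [0.0745 0.0614] ((527.7445068359375, 60.749351501464844), (74.89247131347656, 61.04243850708008), 0.42292994260787964)
padlock front top edge [ 0.5803 -0.0013] [0.5796 0.0505] back [0.602  0.0001] [0.6032 0.0511]
front foot [ 0.5748 -0.0027] [0.575  0.0543] front face top? [ 0.5679 -0.0011]
```

View pics/w8c.png

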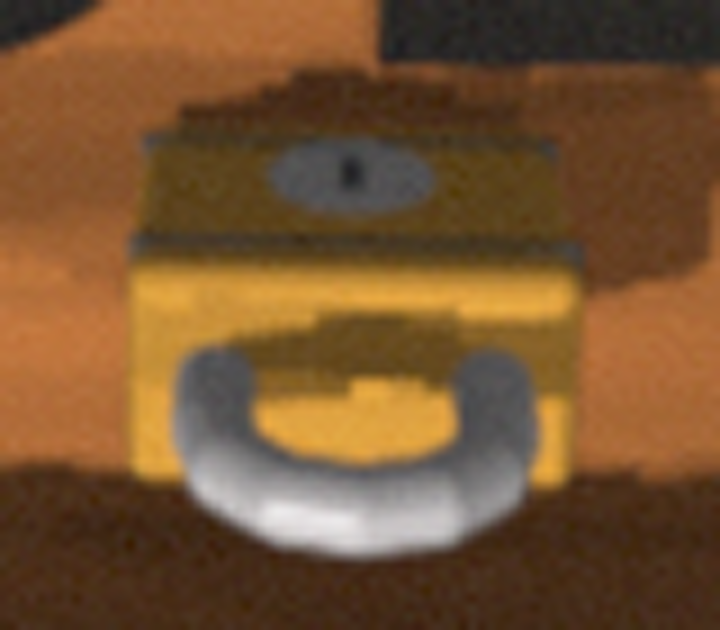

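```bash
python3 - <<'E'
from h import *
import pickle
np.set_printoptions(precision=4,suppress=True)
p=pickle.load(open("w8.pkl","rb"))
f=lambda u,v:((u+.5)/9-.5+290,(v+.5)/9-.5+220)
P=lambda u,v,z:plane(p,f(u,v),z)[:2]
print("foot",P(146,135,.008),P(557,138,.008)); print("top",P(133,240,.056),P(580,248,.056),P(136,487,.056),P(572,487,.056))
print("shackle top bar mid",P(357,515,.085))
E
```

```text
foot [ 0.5773 -0.0034] [0.5779 0.0538]
top [ 0.5706 -0.0024] [0.5719 0.0517] [ 0.6042 -0.0027] [0.6044 0.0516]
shackle top bar mid [0.5909 0.024 ]
```

Emit:
move_arm --plan '[{"x": 0.1,"y": -4,"z": 0,"ax": 0,"ay": 0,"az": 0.02,"claw": 1},{"x": 0.2,"y": -8.5,"z": 0,"ax": 0,"ay": 0,"az": 0.04,"claw": 1},{"x": 0.3,"y": -13,"z": 0,"ax": 0,"ay": 0,"az": 0.06,"claw": 1},{"x": 0.4,"y": -17.5,"z": 0,"ax": 0,"ay": 0,"az": 0.08,"claw": 1},{"x": 0.5,"y": -22,"z": 0,"ax": 0,"ay": 0,"az": 0.09,"claw": 1}]'

```text
time_s: 14.75
ee_pos: [0.5021, -0.2009, 0.2753]
orientation: [0.14, 3.138, 0.0]
force: [0.0, 0.2, 0.5]
gripper_width: 0.0853
```

Emit:
move_arm --plan '[{"x": 1.2,"y": -4.5,"z": 0,"ax": 0,"ay": 0,"az": 0,"claw": 1},{"x": 1.4,"y": -9,"z": 0,"ax": 0,"ay": 0,"az": 0,"claw": 1},{"x": 1.4,"y": -13.7,"z": 0,"ax": 0,"ay": 0,"az": 0,"claw": 1},{"x": 1.4,"y": -13.7,"z": 0,"ax": 0,"ay": 0,"az": 0,"claw": 1},{"x": 1.4,"y": -13.7,"z": 0,"ax": 0,"ay": 0,"az": 0,"claw": 1}]'

```text
time_s: 15.25
ee_pos: [0.4758, -0.3352, 0.2747]
orientation: [-0.142, -3.138, -0.001]
force: [-0.2, 0.6, -1.1]
gripper_width: 0.0853
```

```bash
python3 - <<'E'
from h import *
get_image("wrist")
p=get_image("wrist");save(p,"w9.png",None,1.25)
import pickle;pickle.dump(p,open("w9.pkl","wb"))
E
python3 go.py .533 -.338 .20 -0.09; 
```

```text
shift cm [-5.7102  0.1074  7.5145] turn [ 0.0004 -0.0002  0.0017] | t 15.35 pos [ 0.476  -0.3341  0.2752] w 0.0852 F [-0.0454 -0.0872 -0.7919]
```

View pics/w9.png

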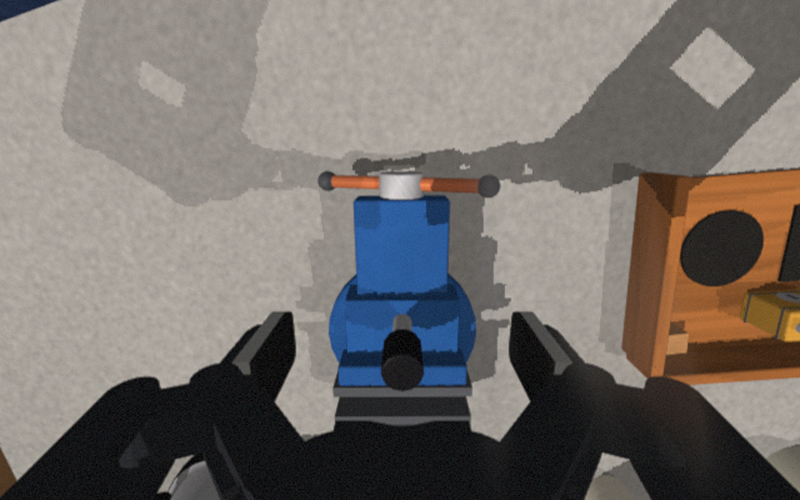

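```bash
python3 - <<'E'
from h import *
import pickle
np.set_printoptions(precision=4,suppress=True)
p=pickle.load(open("w9.pkl","rb"))
f=lambda u,v:((u+.5)/1.25-.5,(v+.5)/1.25-.5)
P=lambda u,v,z:plane(p,f(u,v),z)[:2]
print("knob top",P(402.5,372,.16),"bottom front", P(402.5,330,.128))
for q in [(333,394),(470,394),(335,388),(470,388),(335,417),(471,418)]: print(q,P(*q,.115))
save(p,"w9c.png",(240,240,400,345),5)
E
```

```text
knob top [ 0.5322 -0.3408] bottom front [ 0.5221 -0.3399]
(333, 394) [ 0.5773 -0.3967]
(470, 394) [ 0.5865 -0.2951]
(335, 388) [ 0.5722 -0.3945]
(470, 388) [ 0.5813 -0.2949]
(335, 417) [ 0.5978 -0.3982]
(471, 418) [ 0.6081 -0.2952]
```

View pics/w9c.png

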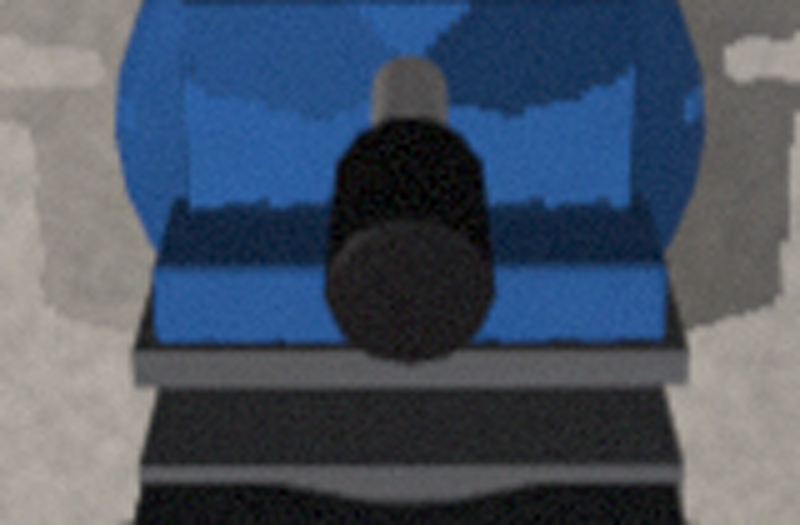

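```bash
python3 - <<'E'
from h import *
import pickle
np.set_printoptions(precision=4,suppress=True)
p=pickle.load(open("w9.pkl","rb"))
f=lambda u,v:((u+.5)/5-.5+240,(v+.5)/5-.5+240)
P=lambda u,v,z:plane(p,f(u,v),z)[:2]
yaw=-.09; ex=np.array([np.cos(yaw),np.sin(yaw)]); ey=np.array([-ex[1],ex[0]])
k=P(410,290,.16); print("knob",k,k@ex,k@ey)
for n,a,b in (("mov",P(135,385,.115),P(687,385,.115)),("fix",P(140,465,.115),P(683,465,.115))):
    d=b-a; print(n,a,b,"len",np.linalg.norm(d),"yaw",np.arctan2(-d[0],d[1]),"mid",(a+b)/2,"vx",(a+b)/2@ex,"vy",(a+b)/2@ey)
E
python3 go.py .533 -.3395 .20 -0.09
```

```text
knob [ 0.5322 -0.3411] 0.5607177469494294 -0.2918533456684203
mov [ 0.579  -0.3967] [ 0.5882 -0.2942] len 0.10294643917159241 yaw -0.09041682462840317 mid [ 0.5836 -0.3454] vx 0.6122856955646735 vy -0.2915802048308341
fix [ 0.5968 -0.3983] [ 0.6061 -0.2956] len 0.10314283845281454 yaw -0.09046872474686199 mid [ 0.6014 -0.3469] vx 0.6301969999369931 vy -0.29147609487150034
shift cm [-5.7234 -0.0421  7.5144] turn [ 0.0004 -0.0002  0.0017] | t 15.35 pos [ 0.476  -0.3341  0.2752] w 0.0852 F [-0.0454 -0.0872 -0.7919]
```

Emit:
move_arm --plan '[{"x": -4,"y": -0.1,"z": 0,"ax": 0,"ay": 0,"az": 0,"claw": 1},{"x": -5.6,"y": -0.2,"z": 1,"ax": 0,"ay": 0,"az": 0,"claw": 1},{"x": -5.6,"y": -0.2,"z": 4,"ax": 0,"ay": 0,"az": 0,"claw": 1},{"x": -5.6,"y": -0.2,"z": 7,"ax": 0,"ay": 0,"az": 0,"claw": 1},{"x": -5.6,"y": -0.2,"z": 7.5,"ax": 0,"ay": 0,"az": 0,"claw": 1}]'

```text
time_s: 15.85
ee_pos: [0.5308, -0.3402, 0.197]
orientation: [-0.138, -3.134, -0.005]
force: [-0.1, -0.1, -0.7]
gripper_width: 0.0857
```

Emit:
move_arm --plan '[{"x": 0,"y": 0,"z": 0,"ax": 0,"ay": 0,"az": 0,"claw": 0.6},{"x": 0,"y": 0,"z": 0,"ax": 0,"ay": 0,"az": 0,"claw": 0.1},{"x": 0,"y": 0,"z": 0,"ax": 0,"ay": 0,"az": 0,"claw": 0.1},{"x": 0,"y": 0,"z": 0,"ax": 0,"ay": 0,"az": 0,"claw": 0.1},{"x": 0,"y": 0,"z": 0,"ax": 0,"ay": 0,"az": 0,"claw": 0.1}]' --newtons 60

```text
time_s: 16.35
ee_pos: [0.5318, -0.3399, 0.2023]
orientation: [0.139, 3.137, 0.006]
force: [-1.8, 24.8, 15.4]
gripper_width: 0.0246
```

```bash
python3 go.py .533 -.3395 .20 -0.09;python3 - <<'E'
from h import *
p=get_image("wrist");save(p,"w10.png",None,1.25)
E
```

```text
shift cm [-0.1134  0.051   0.2344] turn [0.0039 0.0014 0.0014] | t 16.35 pos [ 0.5318 -0.3399  0.2023] w 0.0246 F [-1.7907 24.8065 15.442 ]
```

View pics/w10.png

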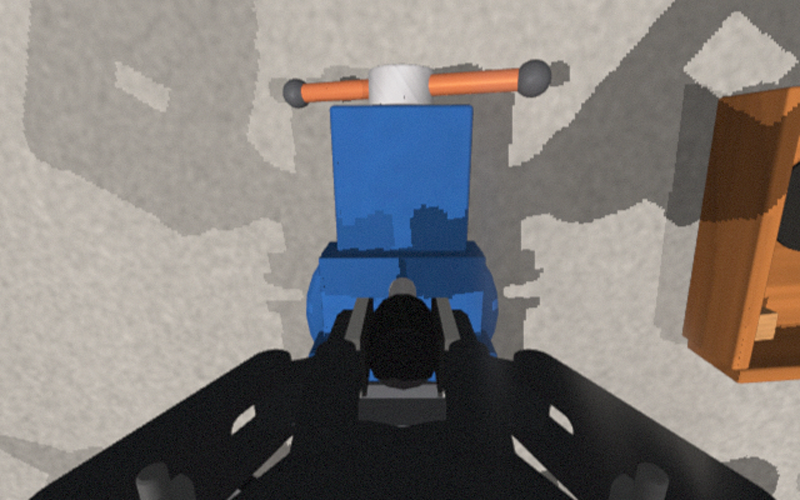

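Emit:
move_arm --plan '[{"x": 0.3,"y": 0.1,"z": -0.2,"ax": 0,"ay": 0,"az": 0,"claw": 0.1},{"x": 1.3,"y": 0.1,"z": -0.2,"ax": 0,"ay": 0,"az": 0,"claw": 0.1},{"x": 2.5,"y": 0.1,"z": -0.2,"ax": 0,"ay": 0,"az": 0,"claw": 0.1},{"x": 3.7,"y": 0.1,"z": -0.2,"ax": 0,"ay": 0,"az": 0,"claw": 0.1},{"x": 4.8,"y": 0.1,"z": -0.2,"ax": 0,"ay": 0,"az": 0,"claw": 0.1}]'

```text
time_s: 16.9
ee_pos: [0.4833, -0.3356, 0.2024]
orientation: [0.14, 3.138, 0.004]
force: [6.7, 9.1, -3.6]
gripper_width: 0.0242
```

Emit:
move_arm --plan '[{"x": 0,"y": 0,"z": 0,"ax": 0,"ay": 0,"az": 0,"claw": 0.1},{"x": 0,"y": 0,"z": 0,"ax": 0,"ay": 0,"az": 0,"claw": 0.1},{"x": 0,"y": 0,"z": 0,"ax": 0,"ay": 0,"az": 0,"claw": 0.1},{"x": 0,"y": 0,"z": 0,"ax": 0,"ay": 0,"az": 0,"claw": 0.1},{"x": 0,"y": 0,"z": 0,"ax": 0,"ay": 0,"az": 0,"claw": 0.1}]'

```text
time_s: 17.4
ee_pos: [0.483, -0.3356, 0.2024]
orientation: [-0.14, -3.137, -0.005]
force: [-2.3, 13.1, 0.9]
gripper_width: 0.0243
```

```bash
python3 go.py .533 -.3395 .20 -0.09;python3 - <<'E'
from h import *
p=get_image("wrist");save(p,"w11.png",None,1.25)
E
```

```text
shift cm [-5.0181  0.0605  0.2351] turn [ 0.0031 -0.0017  0.0006] | t 17.4 pos [ 0.483  -0.3356  0.2024] w 0.0243 F [-2.2606 13.1444  0.9246]
```

View pics/w11.png

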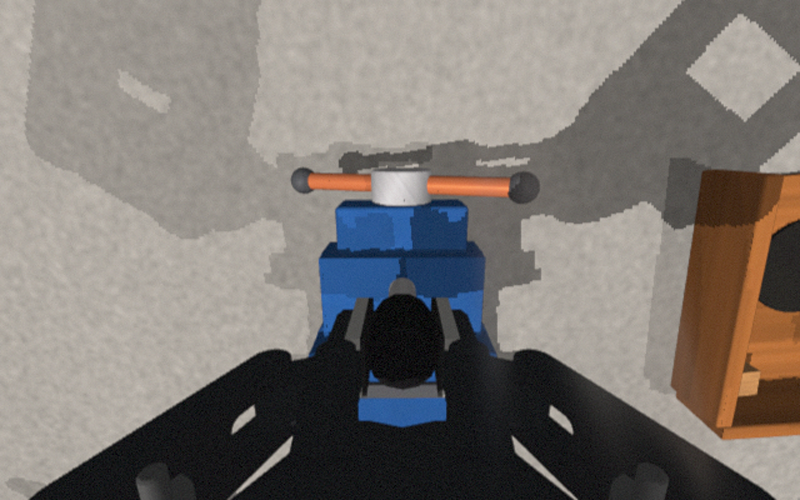

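Emit:
move_arm --plan '[{"x": 0,"y": 0,"z": 0,"ax": 0,"ay": 0,"az": 0,"claw": 0.5},{"x": 0,"y": 0,"z": 0,"ax": 0,"ay": 0,"az": 0,"claw": 1},{"x": 0,"y": 0,"z": 0,"ax": 0,"ay": 0,"az": 0,"claw": 1},{"x": 0,"y": 0,"z": 0,"ax": 0,"ay": 0,"az": 0,"claw": 1},{"x": 0,"y": 0,"z": -3,"ax": 0,"ay": 0,"az": 0,"claw": 1}]'

```text
time_s: 17.95
ee_pos: [0.4822, -0.3364, 0.2294]
orientation: [-0.141, -3.133, -0.006]
force: [0.3, -0.2, -0.5]
gripper_width: 0.0856
```

Emit:
move_arm --plan '[{"x": 0,"y": 0,"z": -4,"ax": 0,"ay": 0,"az": 0,"claw": 1},{"x": -1,"y": 0,"z": -7.5,"ax": 0,"ay": 0,"az": 0,"claw": 1},{"x": -1,"y": 0,"z": -7.5,"ax": 0,"ay": 0,"az": 0,"claw": 1},{"x": -1,"y": 0,"z": -7.5,"ax": 0,"ay": 0,"az": 0,"claw": 1},{"x": -1,"y": 0,"z": -7.5,"ax": 0,"ay": 0,"az": 0,"claw": 1}]'

```text
time_s: 18.45
ee_pos: [0.4928, -0.3378, 0.3061]
orientation: [-0.141, -3.137, -0.002]
force: [-0.6, -0.2, -0.7]
gripper_width: 0.0855
```

```bash
python3 go.py .590 .0247 .20 -0.01;python3 - <<'E'
from h import *
p=get_image("wrist");save(p,"w12.png",None,1.25)
import pickle;pickle.dump(p,open("w12.pkl","wb"))
E
```

```text
shift cm [-6.4469 36.9656 10.6413] turn [ 0.0011 -0.0016 -0.0799] | t 18.45 pos [ 0.4928 -0.3378  0.3061] w 0.0855 F [-0.641  -0.1933 -0.7232]
```

View pics/w12.png

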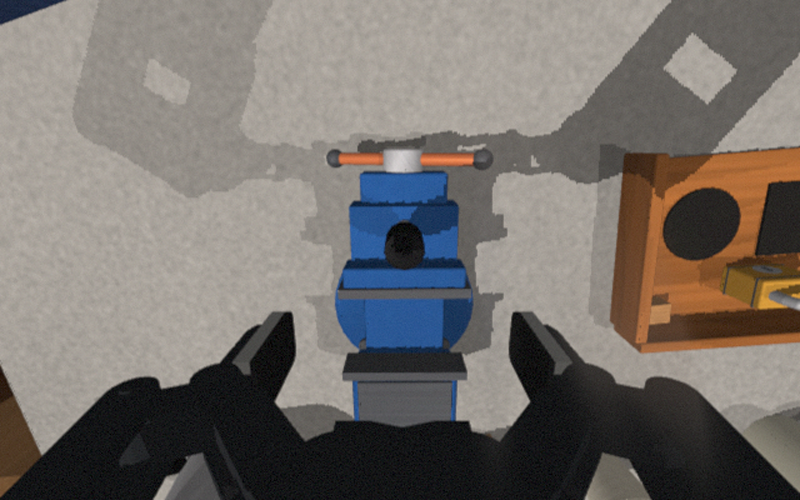

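```bash
python3 - <<'E'
from h import *
import pickle
np.set_printoptions(precision=4,suppress=True)
p=pickle.load(open("w12.pkl","rb"))
save(p,"w12c.png",(250,180,400,320),5)
E
```

```text
(no output)
```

View pics/w12c.png

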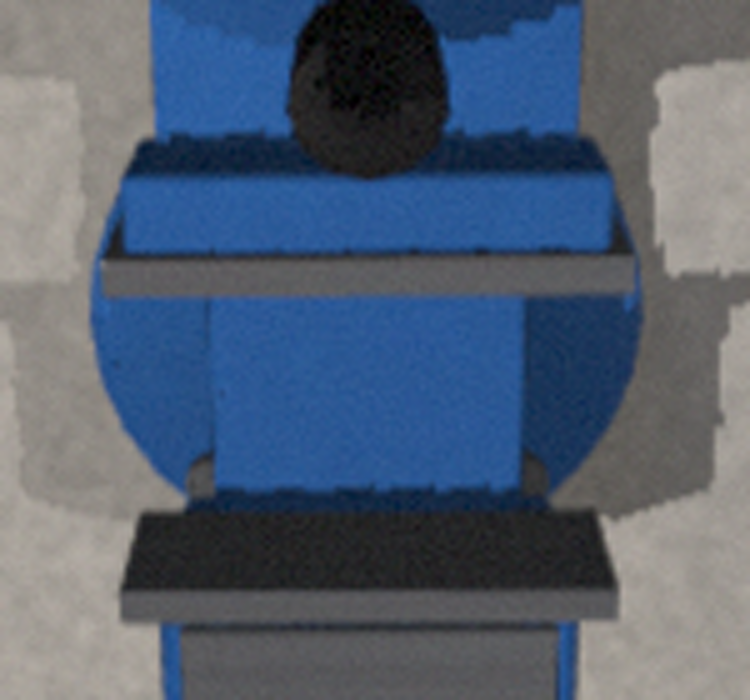

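```bash
python3 - <<'E'
from h import *
import pickle
np.set_printoptions(precision=4,suppress=True)
p=pickle.load(open("w12.pkl","rb"))
f=lambda u,v:((u+.5)/5-.5+250,(v+.5)/5-.5+180)
P=lambda u,v,z:plane(p,f(u,v),z)[:2]
yaw=-.0904; ex=np.array([np.cos(yaw),np.sin(yaw)]); ey=np.array([-ex[1],ex[0]])
for n,a,b in (("mov",P(104,297,.115),P(634,294,.115)),("fix top",P(121,590,.115),P(616,588,.115)),("fix foot",P(138,513,.085),P(600,513,.085))):
    d=b-a; print(n,a,b,"len",np.linalg.norm(d),"yaw",np.arctan2(-d[0],d[1]),"mid",(a+b)/2,"vx",(a+b)/2@ex,"vy",(a+b)/2@ey)
w=.6302; print("padlock TCP at gap3mm", (w-.018)*ex-.2915*ey, w*ex-.2915*ey)
E
```

```text
mov [ 0.5312 -0.3927] [ 0.54 -0.29] len 0.10310950278350771 yaw -0.08515446767622183 mid [ 0.5356 -0.3413] vx 0.5641962094328841 vy -0.2915836324069731
fix top [ 0.5967 -0.3984] [ 0.6056 -0.2962] len 0.10255489314801756 yaw -0.08689007804652238 mid [ 0.6011 -0.3473] vx 0.6300083942800526 vy -0.2915825071056646
fix foot [ 0.5971 -0.3992] [ 0.6067 -0.2947] len 0.10494080484800665 yaw -0.09147481507512391 mid [ 0.6019 -0.347 ] vx 0.6307837055181389 vy -0.29123517759294687
padlock TCP at gap3mm [ 0.5834 -0.3456] [ 0.6013 -0.3472]
```

Emit:
move_arm --plan '[{"x": -0.8,"y": 4.5,"z": 0,"ax": 0,"ay": 0,"az": -0.02,"claw": 1},{"x": -1.6,"y": 9,"z": 0,"ax": 0,"ay": 0,"az": -0.04,"claw": 1},{"x": -2.4,"y": 13.5,"z": 0,"ax": 0,"ay": 0,"az": -0.06,"claw": 1},{"x": -3.2,"y": 18,"z": 0,"ax": 0,"ay": 0,"az": -0.08,"claw": 1},{"x": -4,"y": 22.5,"z": 0,"ax": 0,"ay": 0,"az": -0.08,"claw": 1}]'

```text
time_s: 19.0
ee_pos: [0.553, -0.1156, 0.3065]
orientation: [-0.015, -3.14, -0.001]
force: [0.4, -0.6, 0.4]
gripper_width: 0.0853
```

```bash
python3 go.py .590 .0247 .20 -0.01
```

```text
shift cm [-3.5803 14.0635 10.6499] turn [ 0.0004 -0.0014  0.0006] | t 19.0 pos [ 0.553  -0.1156  0.3065] w 0.0853 F [ 0.3838 -0.6466  0.3861]
```

Emit:
move_arm --plan '[{"x": -1.2,"y": 4.5,"z": 1,"ax": 0,"ay": 0,"az": 0,"claw": 1},{"x": -2.4,"y": 9,"z": 4,"ax": 0,"ay": 0,"az": 0,"claw": 1},{"x": -3.6,"y": 12.6,"z": 7,"ax": 0,"ay": 0,"az": 0,"claw": 1},{"x": -3.6,"y": 13.8,"z": 9,"ax": 0,"ay": 0,"az": 0,"claw": 1},{"x": -3.6,"y": 13.8,"z": 9,"ax": 0,"ay": 0,"az": 0,"claw": 1}]'

```text
time_s: 19.5
ee_pos: [0.5892, 0.0222, 0.2131]
orientation: [-0.011, -3.134, -0.0]
force: [-0.4, -1.4, 0.2]
gripper_width: 0.0852
```

```bash
python3 - <<'E'
from h import *
get_image("wrist")
p=get_image("wrist");save(p,"w13.png",None,1.25)
import pickle;pickle.dump(p,open("w13.pkl","wb"))
E
python3 go.py .590 .0247 .095 -0.01
```

```text
shift cm [ 0.0234  0.4784 12.2158] turn [-0.0002 -0.0011  0.0005] | t 19.6 pos [0.5903 0.0199 0.2172] w 0.0851 F [ 0.5179 -0.4268  0.1323]
```

View pics/w13.png

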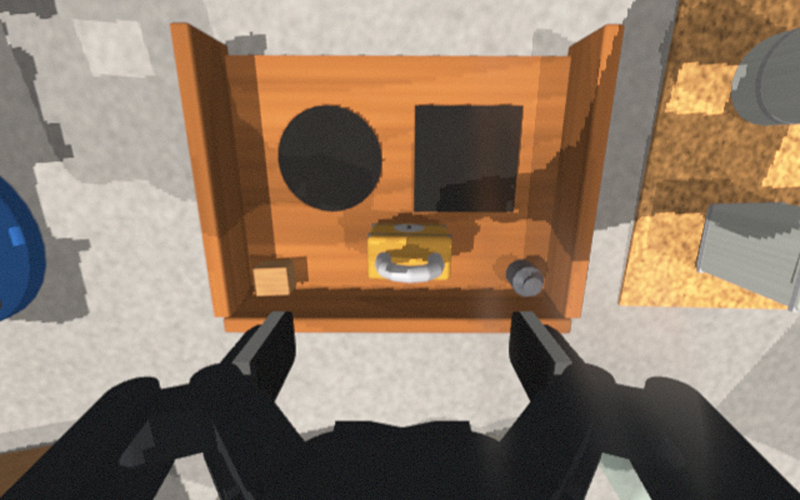

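```bash
python3 - <<'E'
from h import *
import pickle
np.set_printoptions(precision=4,suppress=True)
p=pickle.load(open("w13.pkl","rb"))
f=lambda u,v:((u+.5)/1.25-.5,(v+.5)/1.25-.5)
P=lambda u,v,z:plane(p,f(u,v),z)[:2]
c=[P(415,105,.011),P(523,106,.011),P(519,211,.011),P(413,211,.011)]; print("sq",c,np.mean(c,0))
im=cv2.cvtColor(p["img"],cv2.COLOR_RGB2GRAY)
m=np.zeros_like(im); m[75:178,215:312]=im[75:178,215:312]<62
m=cv2.morphologyEx(m,cv2.MORPH_OPEN,np.ones((3,3)))
n,l,s,cc=cv2.connectedComponentsWithStats(m); k=1+np.argmax(s[1:,4])
ct=max(cv2.findContours((l==k).astype(np.uint8),cv2.RETR_EXTERNAL,cv2.CHAIN_APPROX_NONE)[0],key=len)[:,0,:]
w=np.array([plane(p,q,.011)[:2] for q in ct]);print("round",(w.min(0)+w.max(0))/2,w.max(0)-w.min(0))
print("padlock top", P(368,237,.056),P(450,235,.056),P(450,278,.056),P(370,278,.056),"foot",P(371,224,.008),P(447,224,.008))
save(p,"w13c.png",(280,165,380,240),8)
E
```

```text
sq [array([0.4905, 0.0292]), array([0.4918, 0.1054]), array([0.5666, 0.1086]), array([0.5659, 0.0277])] [0.5287 0.0677]
round [ 0.5272 -0.0335] [0.073  0.0747]
padlock top [ 0.5749 -0.0029] [0.5741 0.0505] [0.6038 0.0513] [ 0.6033 -0.0025] foot [ 0.5763 -0.0049] [0.5768 0.0543]
```

View pics/w13c.png

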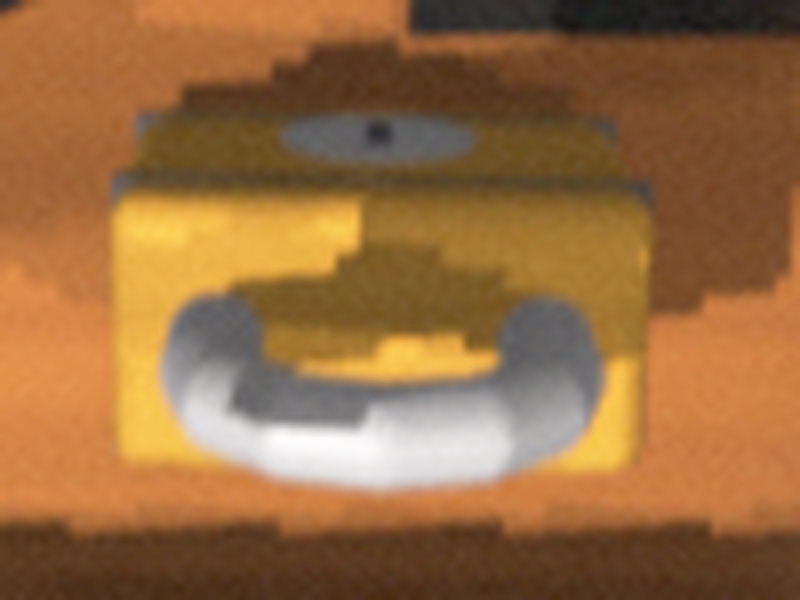

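Emit:
move_arm --plan '[{"x": 0,"y": 0.5,"z": 3,"ax": 0,"ay": 0,"az": 0,"claw": 1},{"x": 0,"y": 0.5,"z": 7,"ax": 0,"ay": 0,"az": 0,"claw": 1},{"x": 0,"y": 0.5,"z": 10,"ax": 0,"ay": 0,"az": 0,"claw": 1},{"x": 0,"y": 0.5,"z": 11.5,"ax": 0,"ay": 0,"az": 0,"claw": 1},{"x": 0,"y": 0.5,"z": 12,"ax": 0,"ay": 0,"az": 0,"claw": 1}]'

```text
time_s: 20.1
ee_pos: [0.5906, 0.0243, 0.0972]
orientation: [-0.017, -3.141, 0.0]
force: [0.4, 0.3, -1.2]
gripper_width: 0.0855
```

Emit:
move_arm --plan '[{"x": 0,"y": 0,"z": 0,"ax": 0,"ay": 0,"az": 0,"claw": 0.8},{"x": 0,"y": 0,"z": 0,"ax": 0,"ay": 0,"az": 0,"claw": 0.4},{"x": 0,"y": 0,"z": 0,"ax": 0,"ay": 0,"az": 0,"claw": 0.4},{"x": 0,"y": 0,"z": 0,"ax": 0,"ay": 0,"az": 0,"claw": 0.4},{"x": 0,"y": 0,"z": 0,"ax": 0,"ay": 0,"az": 0,"claw": 0.4}]' --newtons 40

```text
time_s: 20.6
ee_pos: [0.5914, 0.0251, 0.0993]
orientation: [0.015, 3.138, -0.0]
force: [-0.3, -1.5, 8.3]
gripper_width: 0.0551
```

```bash
python3 - <<'E'
from h import *
p=get_image("wrist");save(p,"w14.png",None,1.25)
import pickle;pickle.dump(p,open("w14.pkl","wb"))
E
python3 go.py .590 .0247 .097 -0.01
```

```text
shift cm [ 0.1371 -0.038   0.2343] turn [-0.0002  0.0033  0.0001] | t 20.65 pos [0.5914 0.0251 0.0993] w 0.0556 F [-0.7556 -1.7087  6.5615]
```

View pics/w14.png

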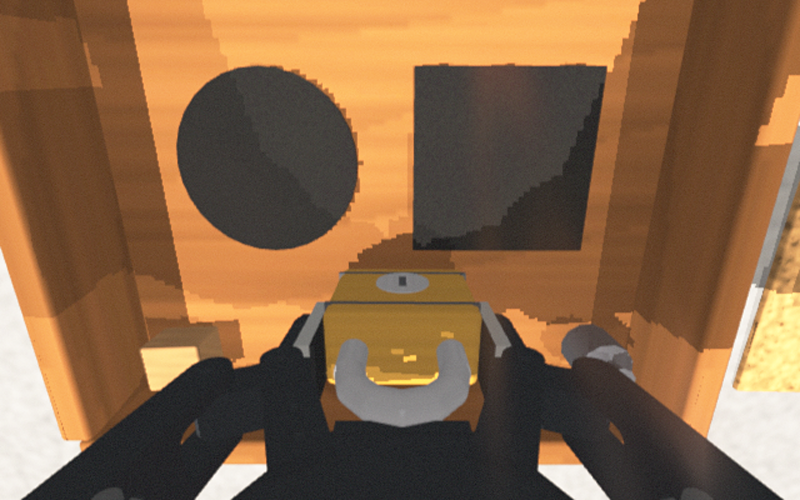

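```bash
python3 - <<'E'
from h import *
import pickle
np.set_printoptions(precision=4,suppress=True)
p=pickle.load(open("w14.pkl","rb"))
f=lambda u,v:((u+.5)/1.25-.5,(v+.5)/1.25-.5)
P=lambda u,v,z:plane(p,f(u,v),z)[:2]
c=[P(415,66,.011),P(606,66,.011),P(581,250,.011),P(414,249,.011)]; print("sq",c,np.mean(c,0))
print("round L R T B", P(177,150,.011),P(358,160,.011),P(265,65,.011),P(275,249,.011))
print("padlock front foot",P(338,272,.008),P(467,270,.008),"front top edge",P(326,302,.056),P(480,302,.056),"back top",P(330,383,.056),P(474,383,.056))
print(p["position"])
E
```

```text
sq [array([0.4902, 0.0295]), array([0.4911, 0.1049]), array([0.5666, 0.1048]), array([0.5654, 0.029 ])] [0.5283 0.067 ]
round L R T B [ 0.5211 -0.0703] [0.526  0.0054] [ 0.4892 -0.0296] [ 0.5647 -0.0339]
padlock front foot [ 0.5771 -0.0066] [0.5768 0.054 ] front top edge [ 0.5707 -0.0022] [0.5713 0.05  ] back top [ 0.6028 -0.003 ] [0.6033 0.0494]
[0.5196 0.0241 0.1692]
```

Emit:
move_arm --plan '[{"x": 0,"y": 0,"z": -2,"ax": 0,"ay": 0,"az": 0,"claw": 0.4},{"x": 0,"y": 0,"z": -5,"ax": 0,"ay": 0,"az": 0,"claw": 0.4},{"x": 0,"y": 0,"z": -9,"ax": 0,"ay": 0,"az": 0,"claw": 0.4},{"x": 0,"y": 0,"z": -13.5,"ax": 0,"ay": 0,"az": 0,"claw": 0.4},{"x": 0,"y": 0,"z": -18,"ax": 0,"ay": 0,"az": 0,"claw": 0.4}]'

```text
time_s: 21.15
ee_pos: [0.59, 0.0253, 0.2796]
orientation: [-0.015, -3.142, -0.0]
force: [0.6, -0.1, -4.0]
gripper_width: 0.0554
```

```bash
python3 go.py .5815 -.3455 .27 -0.0895
```

```text
shift cm [  0.4936 -37.0877   0.9565] turn [ 0.     -0.0001  0.0799] | t 21.15 pos [0.59   0.0253 0.2796] w 0.0554 F [ 0.6038 -0.0784 -3.9964]
```

Emit:
move_arm --plan '[{"x": 0,"y": -3,"z": 0,"ax": 0,"ay": 0,"az": 0.02,"claw": 0.4},{"x": 0.1,"y": -7,"z": 0,"ax": 0,"ay": 0,"az": 0.04,"claw": 0.4},{"x": 0.2,"y": -11.5,"z": 0,"ax": 0,"ay": 0,"az": 0.06,"claw": 0.4},{"x": 0.3,"y": -16,"z": 0,"ax": 0,"ay": 0,"az": 0.08,"claw": 0.4},{"x": 0.4,"y": -20,"z": 0,"ax": 0,"ay": 0,"az": 0.08,"claw": 0.4}]'

```text
time_s: 21.65
ee_pos: [0.584, -0.1766, 0.278]
orientation: [0.142, 3.138, -0.0]
force: [0.7, -0.3, -4.5]
gripper_width: 0.0552
```

```bash
python3 go.py .5815 -.3455 .27 -0.0895
```

```text
shift cm [ -1.2796 -16.8393   0.8018] turn [-0.0002  0.0004 -0.0012] | t 21.65 pos [ 0.584  -0.1766  0.278 ] w 0.0552 F [ 0.6656 -0.2709 -4.5055]
```

Emit:
move_arm --plan '[{"x": -0.4,"y": -4.5,"z": 0.3,"ax": 0,"ay": 0,"az": 0,"claw": 0.4},{"x": -0.8,"y": -9,"z": 0.6,"ax": 0,"ay": 0,"az": 0,"claw": 0.4},{"x": -1.2,"y": -13.5,"z": 1,"ax": 0,"ay": 0,"az": 0,"claw": 0.4},{"x": -1.3,"y": -16.5,"z": 1,"ax": 0,"ay": 0,"az": 0,"claw": 0.4},{"x": -1.3,"y": -16.6,"z": 1,"ax": 0,"ay": 0,"az": 0,"claw": 0.4}]'

```text
time_s: 22.15
ee_pos: [0.5814, -0.3448, 0.267]
orientation: [-0.147, -3.138, 0.001]
force: [-0.2, 0.1, -4.3]
gripper_width: 0.0551
```

```bash
python3 - <<'E'
from h import *
get_image("wrist")
p=get_image("wrist");save(p,"w15.png",None,1.25)
E
python3 go.py .5815 -.3455 .20 -0.0895
```

```text
shift cm [ 0.0373 -0.3972  6.7329] turn [ 0.0004 -0.0004 -0.0014] | t 22.25 pos [ 0.5823 -0.3416  0.2673] w 0.0551 F [-0.0377 -0.3465 -4.494 ]
```

View pics/w15.png

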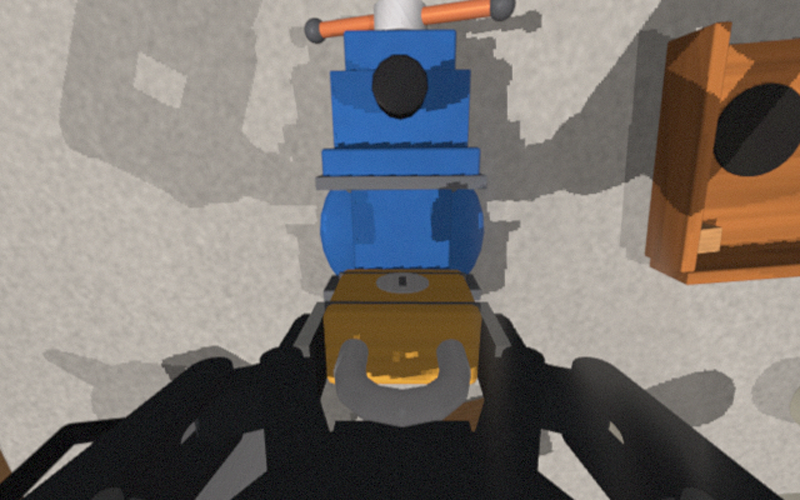

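Emit:
move_arm --plan '[{"x": 0,"y": -0.3,"z": 2,"ax": 0,"ay": 0,"az": 0,"claw": 0.4},{"x": 0,"y": -0.4,"z": 4,"ax": 0,"ay": 0,"az": 0,"claw": 0.4},{"x": 0,"y": -0.4,"z": 5,"ax": 0,"ay": 0,"az": 0,"claw": 0.4},{"x": 0,"y": -0.4,"z": 5,"ax": 0,"ay": 0,"az": 0,"claw": 0.4},{"x": 0,"y": -0.4,"z": 5,"ax": 0,"ay": 0,"az": 0,"claw": 0.4}]'

```text
time_s: 22.75
ee_pos: [0.5826, -0.3448, 0.2185]
orientation: [0.14, 3.138, -0.001]
force: [-0.0, -0.6, -3.3]
gripper_width: 0.055
```

```bash
python3 - <<'E'
from h import *
p=get_image("wrist");save(p,"w16.png",None,1.25)
p=get_image("scene");save(p,"s16.png",(150,70,310,190),5)
p=get_image("side");save(p,"d16.png",(280,240,440,360),5)
E
python3 go.py .5815 -.3455 .1763 -0.0895
```

```text
shift cm [ 0.1084 -0.0433  4.2371] turn [-0.0009  0.0016 -0.0001] | t 22.9 pos [ 0.5826 -0.3451  0.2187] w 0.0554 F [-0.5829 -0.2102 -3.7601]
```

View pics/w16.png

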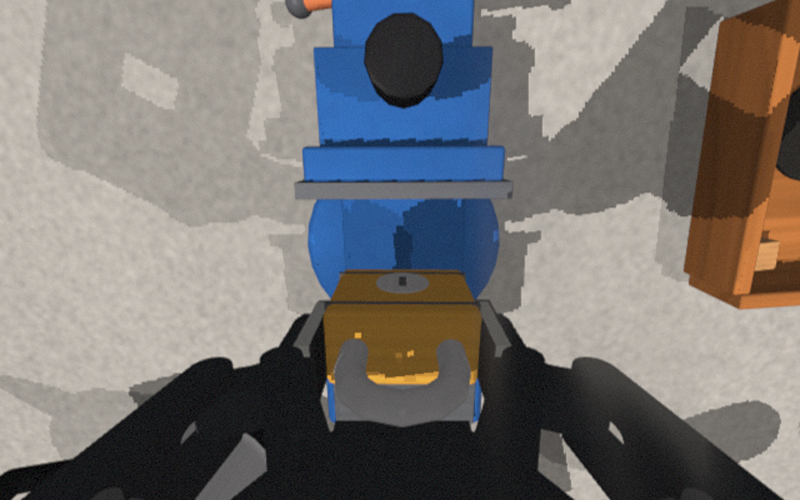

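View pics/d16.png

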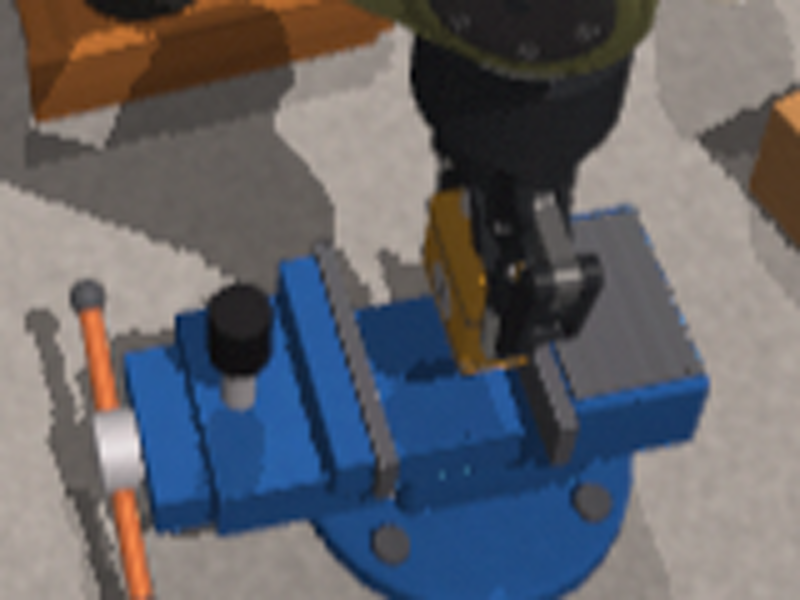

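Emit:
move_arm --plan '[{"x": 0.1,"y": 0,"z": 1.5,"ax": 0,"ay": 0,"az": -0.006,"claw": 0.4},{"x": 0.1,"y": 0,"z": 2.8,"ax": 0,"ay": 0,"az": -0.006,"claw": 0.4},{"x": 0.1,"y": 0,"z": 3.6,"ax": 0,"ay": 0,"az": -0.006,"claw": 0.4},{"x": 0.1,"y": 0,"z": 3.8,"ax": 0,"ay": 0,"az": -0.006,"claw": 0.4},{"x": 0.1,"y": 0,"z": 3.8,"ax": 0,"ay": 0,"az": -0.006,"claw": 0.4}]'

```text
time_s: 23.4
ee_pos: [0.5812, -0.3451, 0.1788]
orientation: [-0.132, -3.138, -0.001]
force: [-0.4, 0.3, -4.4]
gripper_width: 0.0552
```

```bash
python3 - <<'E'
from h import *
p=get_image("wrist");save(p,"w17.png",None,1.25)
import pickle;pickle.dump(p,open("w17.pkl","wb"))
E
python3 go.py .5815 -.3455 .1763 -0.0895
```

```text
shift cm [-0.0181 -0.0312  0.3156] turn [-0.0001  0.0001  0.0056] | t 23.45 pos [ 0.5813 -0.3452  0.1795] w 0.0551 F [ 0.7458 -0.6715 -3.9598]
```

View pics/w17.png

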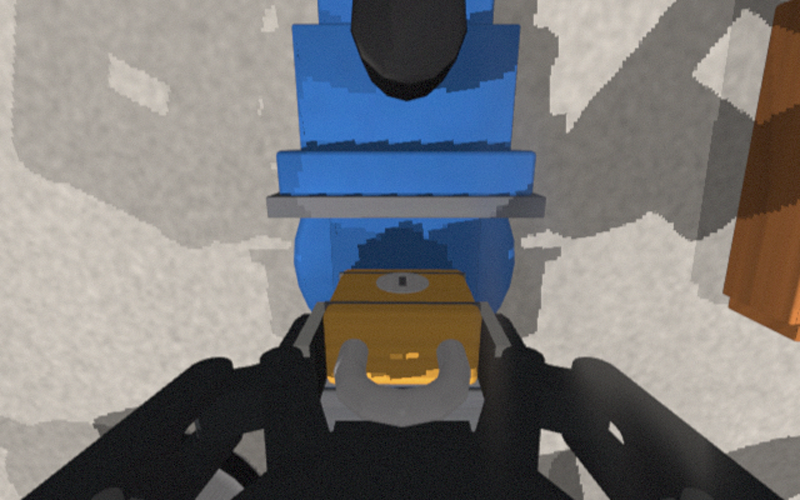

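Emit:
move_arm --plan '[{"x": 0,"y": 0.1,"z": 0.1,"ax": 0,"ay": 0,"az": 0,"claw": 0.4},{"x": 0,"y": 0.1,"z": 0.2,"ax": 0,"ay": 0,"az": 0,"claw": 0.4},{"x": 0,"y": 0.1,"z": 0.3,"ax": 0,"ay": 0,"az": 0,"claw": 0.4},{"x": 0,"y": 0.1,"z": 0.35,"ax": 0,"ay": 0,"az": 0,"claw": 0.4},{"x": 0,"y": 0.1,"z": 0.35,"ax": 0,"ay": 0,"az": 0,"claw": 0.4}]'

```text
time_s: 23.95
ee_pos: [0.5814, -0.3441, 0.1764]
orientation: [0.132, 3.138, -0.0]
force: [-1.2, 0.4, 1.8]
gripper_width: 0.0551
```

Emit:
move_arm --plan '[{"x": 0,"y": 0,"z": 0,"ax": 0,"ay": 0,"az": 0,"claw": 0.75},{"x": 0,"y": 0,"z": 0,"ax": 0,"ay": 0,"az": 0,"claw": 0.9},{"x": 0,"y": 0,"z": 0,"ax": 0,"ay": 0,"az": 0,"claw": 1},{"x": 0,"y": 0,"z": 0,"ax": 0,"ay": 0,"az": 0,"claw": 1},{"x": 0,"y": 0,"z": -1.5,"ax": 0,"ay": 0,"az": 0,"claw": 1}]'

```text
time_s: 24.45
ee_pos: [0.5808, -0.3438, 0.1893]
orientation: [-0.131, -3.136, -0.003]
force: [-0.1, -0.0, -0.8]
gripper_width: 0.0855
```

Emit:
move_arm --plan '[{"x": 0,"y": 0,"z": -3.5,"ax": 0,"ay": 0,"az": 0,"claw": 1},{"x": 0,"y": 0,"z": -8,"ax": 0,"ay": 0,"az": 0,"claw": 1},{"x": 3,"y": 0,"z": -10.5,"ax": 0,"ay": 0,"az": 0,"claw": 1},{"x": 7,"y": 0,"z": -11.5,"ax": 0,"ay": 0,"az": 0,"claw": 1},{"x": 9,"y": 0,"z": -11.5,"ax": 0,"ay": 0,"az": 0,"claw": 1}]'

```text
time_s: 24.95
ee_pos: [0.4899, -0.3365, 0.3094]
orientation: [0.132, 3.135, -0.004]
force: [1.0, -0.4, -0.8]
gripper_width: 0.0858
```

```bash
python3 - <<'E'
from h import *
p=get_image("side");save(p,"d18.png",(280,240,440,360),5)
get_image("wrist")
p=get_image("wrist");save(p,"w18.png",None,1.25)
import pickle;pickle.dump(p,open("w18.pkl","wb"))
E
python3 go.py .4840 -.3366 .2000 -0.0870
```

```text
shift cm [ 0.7269 -0.0373 10.7708] turn [-0.0011  0.0018  0.0023] | t 25.1 pos [ 0.4911 -0.3367  0.3077] w 0.0853 F [0.8043 0.2507 0.0093]
```

View pics/w18.png

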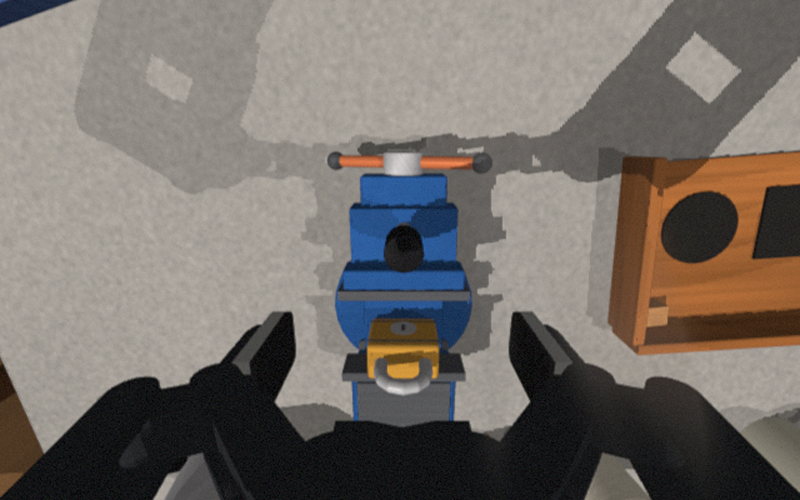

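View pics/d18.png

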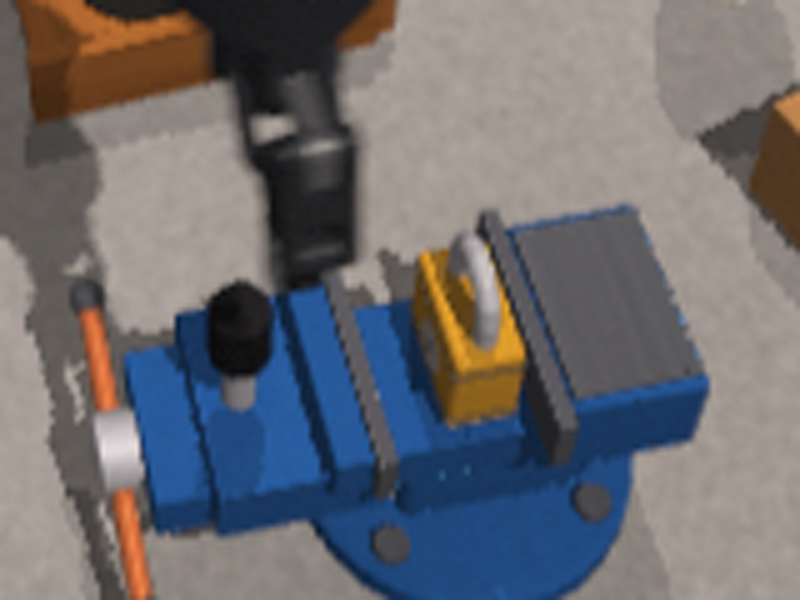

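Emit:
move_arm --plan '[{"x": 0.5,"y": 0,"z": 3,"ax": 0,"ay": 0,"az": 0,"claw": 1},{"x": 0.8,"y": 0.1,"z": 6,"ax": 0,"ay": 0,"az": 0,"claw": 1},{"x": 0.8,"y": 0.1,"z": 9,"ax": 0,"ay": 0,"az": 0,"claw": 1},{"x": 0.8,"y": 0.1,"z": 10.6,"ax": 0,"ay": 0,"az": 0,"claw": 1},{"x": 0.8,"y": 0.1,"z": 10.6,"ax": 0,"ay": 0,"az": 0,"claw": 0.7}]'

```text
time_s: 25.6
ee_pos: [0.484, -0.3344, 0.1977]
orientation: [-0.131, -3.136, -0.004]
force: [0.1, -0.5, 1.1]
gripper_width: 0.0733
```

Emit:
move_arm --plan '[{"x": 0,"y": 0,"z": 0,"ax": 0,"ay": 0,"az": 0,"claw": 0.3},{"x": 0,"y": 0,"z": 0,"ax": 0,"ay": 0,"az": 0,"claw": 0.1},{"x": 0,"y": 0,"z": 0,"ax": 0,"ay": 0,"az": 0,"claw": 0.1},{"x": 0,"y": 0,"z": 0,"ax": 0,"ay": 0,"az": 0,"claw": 0.1},{"x": 0,"y": 0,"z": 0,"ax": 0,"ay": 0,"az": 0,"claw": 0.1}]' --newtons 60

```text
time_s: 26.1
ee_pos: [0.4841, -0.3354, 0.2012]
orientation: [0.132, 3.137, -0.003]
force: [-0.3, -2.0, 6.2]
gripper_width: 0.0244
```

Emit:
move_arm --plan '[{"x": -0.3,"y": 0,"z": 0,"ax": 0,"ay": 0,"az": 0,"claw": 0.1},{"x": -0.9,"y": 0,"z": 0,"ax": 0,"ay": 0,"az": 0,"claw": 0.1},{"x": -1.6,"y": 0,"z": 0,"ax": 0,"ay": 0,"az": 0,"claw": 0.1},{"x": -2.2,"y": 0,"z": 0,"ax": 0,"ay": 0,"az": 0,"claw": 0.1},{"x": -2.5,"y": 0,"z": 0,"ax": 0,"ay": 0,"az": 0,"claw": 0.1}]'

```text
time_s: 26.6
ee_pos: [0.509, -0.3375, 0.2012]
orientation: [0.132, 3.138, -0.002]
force: [-4.0, -0.8, 8.5]
gripper_width: 0.0247
```

Emit:
move_arm --plan '[{"x": -0.1,"y": 0,"z": 0,"ax": 0,"ay": 0,"az": 0,"claw": 0.1},{"x": -0.2,"y": 0,"z": 0,"ax": 0,"ay": 0,"az": 0,"claw": 0.1},{"x": -0.3,"y": 0,"z": 0,"ax": 0,"ay": 0,"az": 0,"claw": 0.1},{"x": -0.4,"y": 0,"z": 0,"ax": 0,"ay": 0,"az": 0,"claw": 0.1},{"x": -0.5,"y": 0,"z": 0,"ax": 0,"ay": 0,"az": 0,"claw": 0.1}]'

```text
time_s: 27.1
ee_pos: [0.5135, -0.3379, 0.2012]
orientation: [0.132, 3.138, -0.002]
force: [-6.5, -0.6, 8.9]
gripper_width: 0.0248
```

Emit:
move_arm --plan '[{"x": -0.1,"y": 0,"z": 0,"ax": 0,"ay": 0,"az": 0,"claw": 0.1},{"x": -0.2,"y": 0,"z": 0,"ax": 0,"ay": 0,"az": 0,"claw": 0.1},{"x": -0.3,"y": 0,"z": 0,"ax": 0,"ay": 0,"az": 0,"claw": 0.1},{"x": -0.4,"y": 0,"z": 0,"ax": 0,"ay": 0,"az": 0,"claw": 0.1},{"x": -0.5,"y": 0,"z": 0,"ax": 0,"ay": 0,"az": 0,"claw": 0.1}]'

```text
time_s: 27.6
ee_pos: [0.5185, -0.3383, 0.2012]
orientation: [0.132, 3.138, -0.002]
force: [-6.7, 0.3, 9.5]
gripper_width: 0.0244
```

```bash
python3 - <<'E'
from h import *
p=get_image("side");save(p,"d19.png",(280,240,440,360),5)
E
python3 go.py .4840 -.3366 .2000 -0.0870
```

```text
shift cm [ 3.4618 -0.1207  0.1233] turn [-0.0013  0.0007  0.003 ] | t 27.65 pos [ 0.5186 -0.3383  0.2013] w 0.0245 F [-6.5827 -0.6874  9.4081]
```

View pics/d19.png

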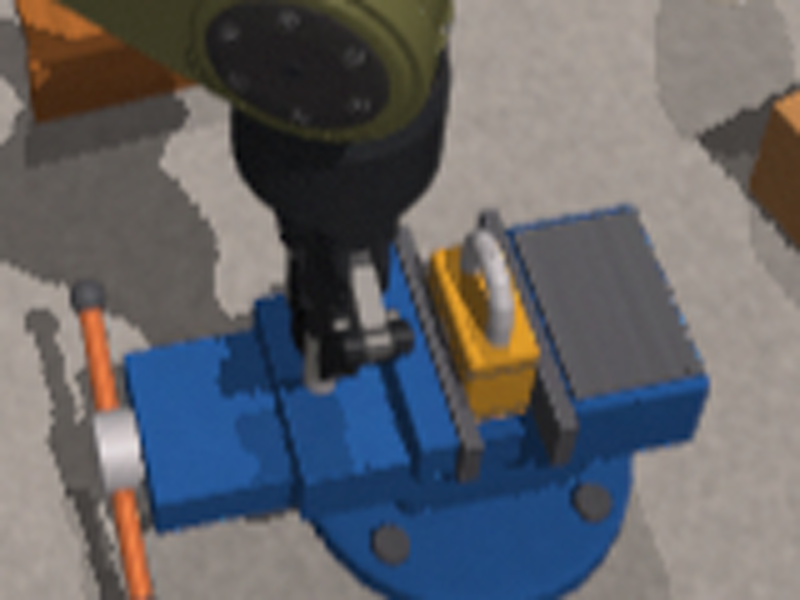

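Emit:
move_arm --plan '[{"x": -0.04,"y": 0,"z": 0,"ax": 0,"ay": 0,"az": 0,"claw": 0.1},{"x": -0.08,"y": 0,"z": 0,"ax": 0,"ay": 0,"az": 0,"claw": 0.1},{"x": -0.12,"y": 0,"z": 0,"ax": 0,"ay": 0,"az": 0,"claw": 0.1},{"x": -0.16,"y": 0,"z": 0,"ax": 0,"ay": 0,"az": 0,"claw": 0.1},{"x": -0.2,"y": 0,"z": 0,"ax": 0,"ay": 0,"az": 0,"claw": 0.1}]'

```text
time_s: 28.15
ee_pos: [0.5197, -0.3384, 0.2012]
orientation: [-0.132, -3.137, 0.001]
force: [-16.4, 2.7, 14.5]
gripper_width: 0.0249
```

Emit:
move_arm --plan '[{"x": -0.04,"y": 0,"z": 0,"ax": 0,"ay": 0,"az": 0,"claw": 0.1},{"x": -0.08,"y": 0,"z": 0,"ax": 0,"ay": 0,"az": 0,"claw": 0.1},{"x": -0.12,"y": 0,"z": 0,"ax": 0,"ay": 0,"az": 0,"claw": 0.1},{"x": -0.15,"y": 0,"z": 0,"ax": 0,"ay": 0,"az": 0,"claw": 0.1},{"x": -0.15,"y": 0,"z": 0,"ax": 0,"ay": 0,"az": 0,"claw": 0.1}]'

```text
time_s: 28.65
ee_pos: [0.52, -0.3385, 0.2012]
orientation: [-0.132, -3.133, -0.001]
force: [-29.3, 4.8, 19.2]
gripper_width: 0.0249
```

Emit:
move_arm --plan '[{"x": 0,"y": 0,"z": 0,"ax": 0,"ay": 0,"az": 0,"claw": 0.1},{"x": 0.05,"y": 0,"z": 0,"ax": 0,"ay": 0,"az": 0,"claw": 0.1},{"x": 0.1,"y": 0,"z": 0,"ax": 0,"ay": 0,"az": 0,"claw": 0.1},{"x": 0.1,"y": 0,"z": 0,"ax": 0,"ay": 0,"az": 0,"claw": 0.1},{"x": 0.1,"y": 0,"z": 0,"ax": 0,"ay": 0,"az": 0,"claw": 0.1}]'

```text
time_s: 29.15
ee_pos: [0.5198, -0.3385, 0.2012]
orientation: [-0.132, -3.136, 0.0]
force: [-20.1, 2.6, 14.3]
gripper_width: 0.0246
```

Emit:
move_arm --plan '[{"x": 0,"y": 0,"z": 0,"ax": 0,"ay": 0,"az": 0,"claw": 0.3},{"x": 0,"y": 0,"z": 0,"ax": 0,"ay": 0,"az": 0,"claw": 0.7},{"x": 0,"y": 0,"z": 0,"ax": 0,"ay": 0,"az": 0,"claw": 1},{"x": 0,"y": 0,"z": 0,"ax": 0,"ay": 0,"az": 0,"claw": 1},{"x": 0,"y": 0,"z": -2,"ax": 0,"ay": 0,"az": 0,"claw": 1}]'

```text
time_s: 29.65
ee_pos: [0.5206, -0.3375, 0.2176]
orientation: [-0.131, -3.135, -0.004]
force: [-0.1, -0.0, -0.3]
gripper_width: 0.082
```

Emit:
move_arm --plan '[{"x": 0,"y": 0,"z": -4,"ax": 0,"ay": 0,"az": 0,"claw": 1},{"x": 1,"y": 0,"z": -8,"ax": 0,"ay": 0,"az": 0,"claw": 1},{"x": 3,"y": 0,"z": -9,"ax": 0,"ay": 0,"az": 0,"claw": 1},{"x": 3,"y": 0,"z": -9,"ax": 0,"ay": 0,"az": 0,"claw": 1},{"x": 3,"y": 0,"z": -9,"ax": 0,"ay": 0,"az": 0,"claw": 1}]'

```text
time_s: 30.15
ee_pos: [0.4913, -0.3355, 0.3096]
orientation: [-0.132, -3.139, -0.0]
force: [0.4, 0.8, -0.6]
gripper_width: 0.0853
```

```bash
python3 - <<'E'
from h import *
p=get_image("side");save(p,"d20.png",(280,240,440,360),5)
p=get_image("wrist");save(p,"w20.png",(260,190,390,320),6)
import pickle;pickle.dump(p,open("w20.pkl","wb"))
E
python3 go.py .4765 .284 .25 0
```

```text
shift cm [ 6.6698 61.591   5.9407] turn [ 0.001  -0.0013 -0.0837] | t 30.25 pos [ 0.4916 -0.3354  0.3087] w 0.0854 F [-0.1358 -0.0161  0.4717]
```

View pics/d20.png

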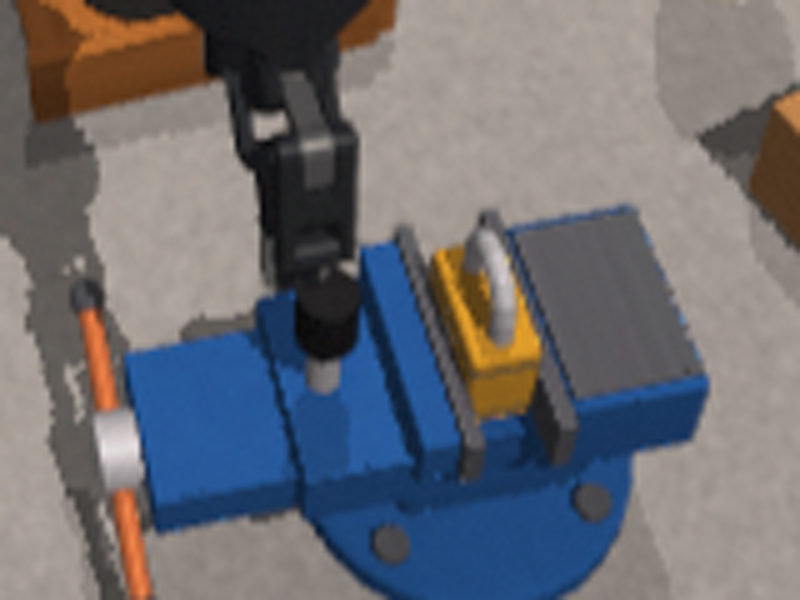

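View pics/w20.png

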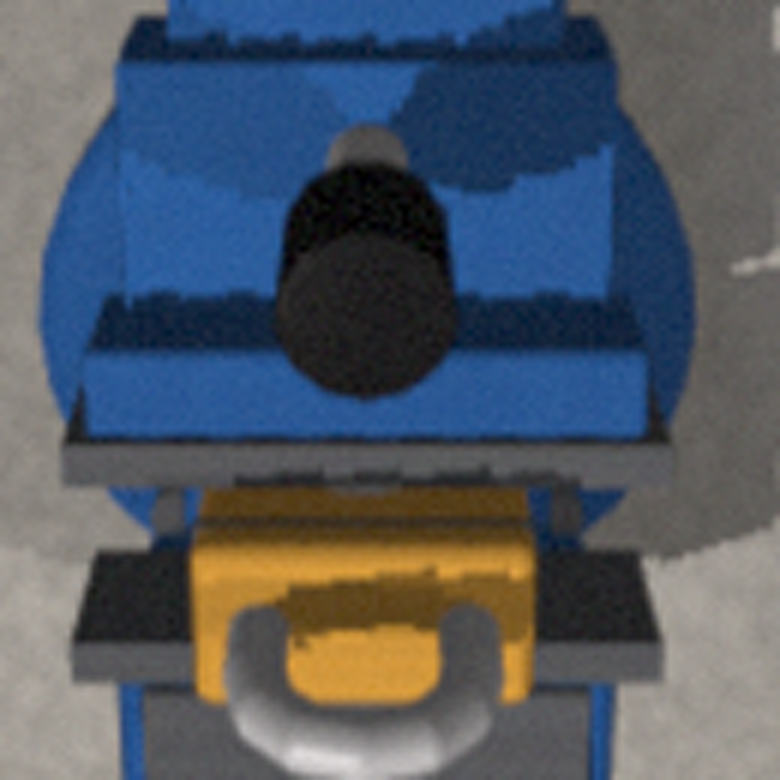

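```bash
python3 go.py .44 .284 .25 0
```

```text
shift cm [10.3071 61.286   5.9453] turn [ 0.001  -0.0013 -0.0837] | t 30.25 pos [ 0.4916 -0.3354  0.3087] w 0.0854 F [-0.1358 -0.0161  0.4717]
```

Emit:
move_arm --plan '[{"x": 0.8,"y": 4.8,"z": 0.4,"ax": 0,"ay": 0,"az": -0.02,"claw": 1},{"x": 1.6,"y": 9.6,"z": 0.8,"ax": 0,"ay": 0,"az": -0.04,"claw": 1},{"x": 2.4,"y": 14.4,"z": 1.2,"ax": 0,"ay": 0,"az": -0.06,"claw": 1},{"x": 3.2,"y": 19.2,"z": 1.6,"ax": 0,"ay": 0,"az": -0.08,"claw": 1},{"x": 4,"y": 24,"z": 2,"ax": 0,"ay": 0,"az": -0.084,"claw": 1}]'

```text
time_s: 30.75
ee_pos: [0.4712, -0.091, 0.2889]
orientation: [0.002, -3.14, -0.001]
force: [1.0, 1.4, -0.5]
gripper_width: 0.0854
```

```bash
python3 go.py .44 .284 .25 0
```

```text
shift cm [ 3.0783 37.5046  3.9066] turn [ 0.0004 -0.0013  0.001 ] | t 30.75 pos [ 0.4712 -0.091   0.2889] w 0.0854 F [ 0.9696  1.3881 -0.4684]
```

Emit:
move_arm --plan '[{"x": 0.4,"y": 4.8,"z": 0.4,"ax": 0,"ay": 0,"az": 0,"claw": 1},{"x": 0.8,"y": 9.6,"z": 0.8,"ax": 0,"ay": 0,"az": 0,"claw": 1},{"x": 1.2,"y": 14.4,"z": 1.2,"ax": 0,"ay": 0,"az": 0,"claw": 1},{"x": 1.6,"y": 19.2,"z": 1.6,"ax": 0,"ay": 0,"az": 0,"claw": 1},{"x": 2,"y": 24,"z": 2,"ax": 0,"ay": 0,"az": 0,"claw": 1}]'

```text
time_s: 31.25
ee_pos: [0.451, 0.1492, 0.269]
orientation: [0.001, -3.14, 0.0]
force: [0.7, -0.2, 0.1]
gripper_width: 0.0855
```

Emit:
move_arm --plan '[{"x": 0.4,"y": 4.8,"z": 0.6,"ax": 0,"ay": 0,"az": 0,"claw": 1},{"x": 0.8,"y": 9.6,"z": 1.2,"ax": 0,"ay": 0,"az": 0,"claw": 1},{"x": 1,"y": 13.3,"z": 1.8,"ax": 0,"ay": 0,"az": 0,"claw": 1},{"x": 1,"y": 13.3,"z": 1.8,"ax": 0,"ay": 0,"az": 0,"claw": 1},{"x": 1,"y": 13.3,"z": 1.8,"ax": 0,"ay": 0,"az": 0,"claw": 1}]'

```text
time_s: 31.75
ee_pos: [0.4411, 0.2806, 0.2507]
orientation: [0.003, -3.14, 0.002]
force: [-0.7, -0.3, 1.0]
gripper_width: 0.0854
```

```bash
python3 - <<'E'
from h import *
get_image("wrist")
p=get_image("wrist");save(p,"w21.png",None,1.25)
import pickle;pickle.dump(p,open("w21.pkl","wb"))
E
python3 go.py .4765 .284 .20 0
```

```text
shift cm [-3.4963  0.468   5.1499] turn [-0.0005 -0.0007 -0.0004] | t 31.85 pos [0.4416 0.2794 0.2515] w 0.0855 F [ 0.1199 -0.393   0.0661]
```

View pics/w21.png

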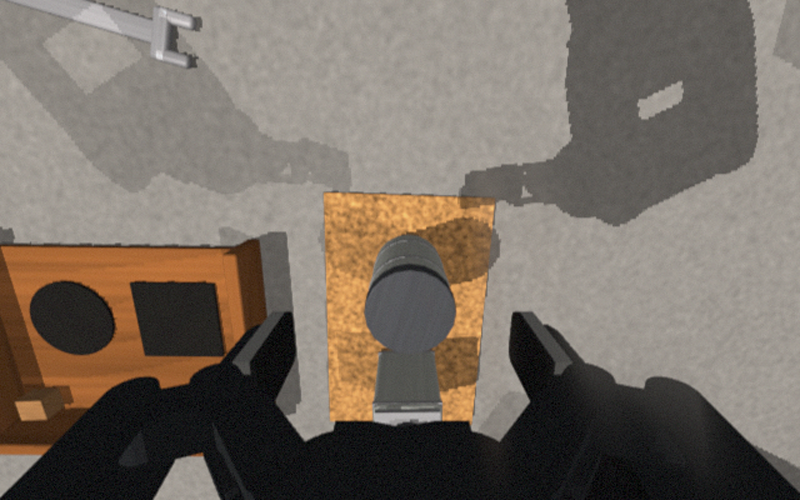

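```bash
python3 - <<'E'
from h import *
import pickle
np.set_printoptions(precision=4,suppress=True)
p=pickle.load(open("w21.pkl","rb"))
f=lambda u,v:((u+.5)/1.25-.5,(v+.5)/1.25-.5)
P=lambda u,v,z:plane(p,f(u,v),z)[:2]
print("lid L,R",P(365,309,.104),P(456,309,.104),"near(-x) T, far B",P(408,267,.104),P(410,353,.104),"foot front",P(403,234,.004))
save(p,"w21c.png",(280,170,380,290),6)
E
```

```text
lid L,R [0.4724 0.2538] [0.4724 0.3133] near(-x) T, far B [0.4435 0.2818] [0.505  0.2834] foot front [0.4462 0.2789]
```

View pics/w21c.png

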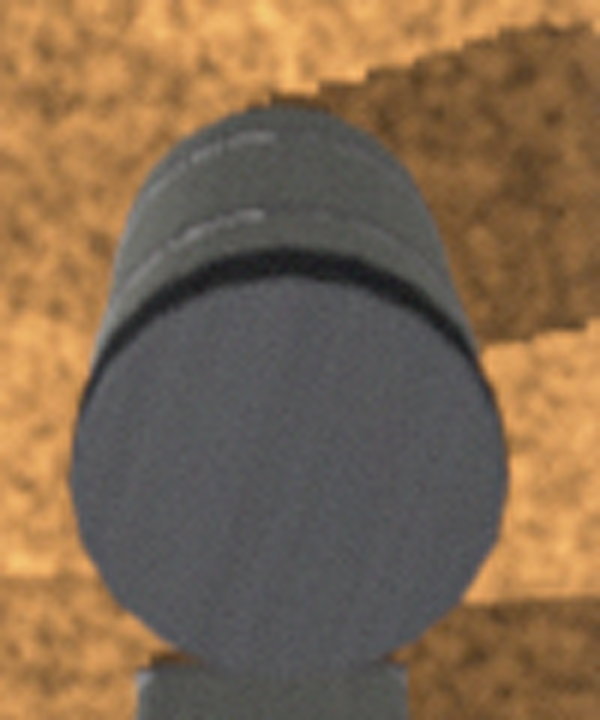

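Emit:
move_arm --plan '[{"x": -3.5,"y": 0.4,"z": 2,"ax": 0,"ay": 0,"az": 0,"claw": 1},{"x": -3.5,"y": 0.4,"z": 5,"ax": 0,"ay": 0,"az": 0,"claw": 1},{"x": -3.5,"y": 0.4,"z": 9,"ax": 0,"ay": 0,"az": 0,"claw": 1},{"x": -3.5,"y": 0.4,"z": 12,"ax": 0,"ay": 0,"az": 0,"claw": 1},{"x": -3.5,"y": 0.4,"z": 12.7,"ax": 0,"ay": 0,"az": 0,"claw": 1}]'

```text
time_s: 32.35
ee_pos: [0.4757, 0.2823, 0.122]
orientation: [-0.002, -3.137, 0.004]
force: [-0.7, -0.3, 0.8]
gripper_width: 0.0856
```

Emit:
move_arm --plan '[{"x": 0,"y": 0,"z": 0,"ax": 0,"ay": 0,"az": 0,"claw": 0.9},{"x": 0,"y": 0,"z": 0,"ax": 0,"ay": 0,"az": 0,"claw": 0.5},{"x": 0,"y": 0,"z": 0,"ax": 0,"ay": 0,"az": 0,"claw": 0.5},{"x": 0,"y": 0,"z": 0,"ax": 0,"ay": 0,"az": 0,"claw": 0.5},{"x": 0,"y": 0,"z": 0,"ax": 0,"ay": 0,"az": 0,"claw": 0.5}]' --newtons 40

```text
time_s: 32.85
ee_pos: [0.4772, 0.2842, 0.127]
orientation: [-0.001, 3.138, 0.002]
force: [-0.6, -1.3, 7.9]
gripper_width: 0.0596
```

Emit:
move_arm --plan '[{"x": 0,"y": 0,"z": -2,"ax": 0,"ay": 0,"az": 0,"claw": 0.5},{"x": 0,"y": 0,"z": -5,"ax": 0,"ay": 0,"az": 0,"claw": 0.5},{"x": 0,"y": 0,"z": -9,"ax": 0,"ay": 0,"az": 0,"claw": 0.5},{"x": 0,"y": 0,"z": -12,"ax": 0,"ay": 0,"az": 0,"claw": 0.5},{"x": 0,"y": 0,"z": -13,"ax": 0,"ay": 0,"az": 0,"claw": 0.5}]'

```text
time_s: 33.35
ee_pos: [0.4769, 0.2842, 0.2587]
orientation: [-0.0, 3.137, 0.004]
force: [0.5, -0.6, -4.2]
gripper_width: 0.0593
```

```bash
python3 go.py .5275 -.0328 .20 0
```

```text
shift cm [ -5.0258 -31.7202   5.8198] turn [0.0025 0.005  0.0003] | t 33.35 pos [0.4769 0.2842 0.2587] w 0.0593 F [ 0.5167 -0.6263 -4.2336]
```

Emit:
move_arm --plan '[{"x": -0.4,"y": -2.5,"z": 0,"ax": 0,"ay": 0,"az": 0,"claw": 0.5},{"x": -1,"y": -6.5,"z": 0,"ax": 0,"ay": 0,"az": 0,"claw": 0.5},{"x": -1.7,"y": -11,"z": 0,"ax": 0,"ay": 0,"az": 0,"claw": 0.5},{"x": -2.4,"y": -15.5,"z": 0,"ax": 0,"ay": 0,"az": 0,"claw": 0.5},{"x": -3.1,"y": -20,"z": 0,"ax": 0,"ay": 0,"az": 0,"claw": 0.5}]'

```text
time_s: 33.85
ee_pos: [0.507, 0.0823, 0.254]
orientation: [0.001, -3.14, 0.0]
force: [0.9, -0.6, -4.1]
gripper_width: 0.0597
```

Emit:
move_arm --plan '[{"x": -0.7,"y": -4.5,"z": 0,"ax": 0,"ay": 0,"az": 0,"claw": 0.5},{"x": -1.4,"y": -8.5,"z": 0,"ax": 0,"ay": 0,"az": 0,"claw": 0.5},{"x": -2,"y": -11.5,"z": 1,"ax": 0,"ay": 0,"az": 0,"claw": 0.5},{"x": -2,"y": -11.7,"z": 4,"ax": 0,"ay": 0,"az": 0,"claw": 0.5},{"x": -2,"y": -11.7,"z": 6,"ax": 0,"ay": 0,"az": 0,"claw": 0.5}]'

```text
time_s: 34.35
ee_pos: [0.5266, -0.0341, 0.1924]
orientation: [-0.003, -3.139, -0.001]
force: [0.1, -0.4, -4.6]
gripper_width: 0.0594
```

```bash
python3 - <<'E'
from h import *
get_image("wrist")
p=get_image("wrist");save(p,"w22.png",None,1.25)
E
python3 go.py .5280 -.0328 .134 0
```

```text
shift cm [-0.2284  0.0271  5.7611] turn [ 0.0008 -0.006  -0.0004] | t 34.45 pos [ 0.5261 -0.0331  0.1916] w 0.06 F [-0.0518  0.7071 -4.7518]
```

View pics/w22.png

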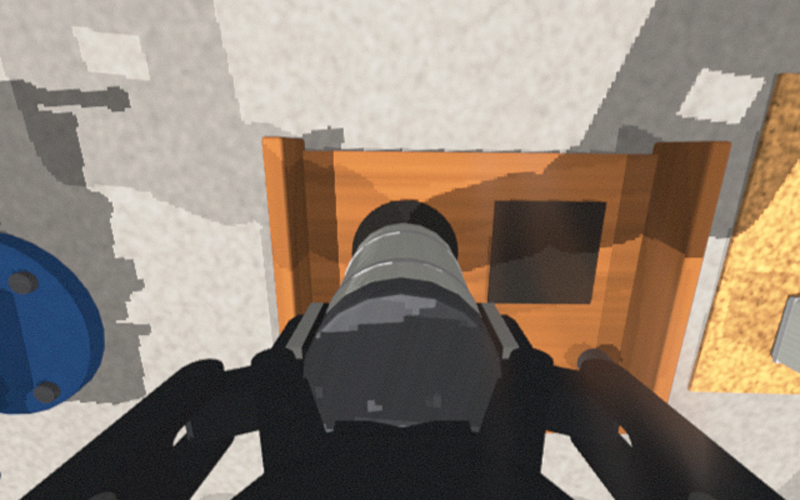

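Emit:
move_arm --plan '[{"x": -0.1,"y": 0,"z": 2,"ax": 0,"ay": 0,"az": 0,"claw": 0.5},{"x": -0.1,"y": 0,"z": 4,"ax": 0,"ay": 0,"az": 0,"claw": 0.5},{"x": -0.1,"y": 0,"z": 5,"ax": 0,"ay": 0,"az": 0,"claw": 0.5},{"x": -0.1,"y": 0,"z": 5.2,"ax": 0,"ay": 0,"az": 0,"claw": 0.5},{"x": -0.1,"y": 0,"z": 5.2,"ax": 0,"ay": 0,"az": 0,"claw": 0.5}]'

```text
time_s: 34.95
ee_pos: [0.5287, -0.0329, 0.1435]
orientation: [-0.001, 3.141, -0.0]
force: [0.4, 0.7, -3.8]
gripper_width: 0.0595
```

```bash
python3 - <<'E'
from h import *
p=get_image("wrist");save(p,"w23.png",None,1.25)
E
python3 go.py .5280 -.0328 .134 0
```

```text
shift cm [0.0872 0.0183 0.9857] turn [-0.0002  0.0013  0.0003] | t 35.0 pos [ 0.5289 -0.033   0.1439] w 0.0599 F [-0.0643  0.9488 -2.7955]
```

View pics/w23.png

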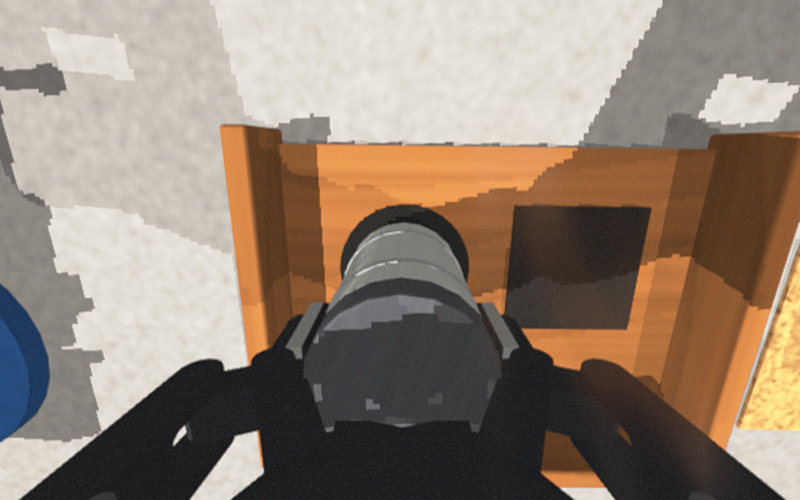

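Emit:
move_arm --plan '[{"x": 0.1,"y": 0,"z": 0.3,"ax": 0,"ay": 0,"az": 0,"claw": 0.5},{"x": 0.1,"y": 0,"z": 0.5,"ax": 0,"ay": 0,"az": 0,"claw": 0.5},{"x": 0.1,"y": 0,"z": 0.7,"ax": 0,"ay": 0,"az": 0,"claw": 0.5},{"x": 0.1,"y": 0,"z": 0.8,"ax": 0,"ay": 0,"az": 0,"claw": 0.5},{"x": 0.1,"y": 0,"z": 0.8,"ax": 0,"ay": 0,"az": 0,"claw": 0.5}]'

```text
time_s: 35.5
ee_pos: [0.5274, -0.033, 0.1348]
orientation: [0.0, -3.141, -0.0]
force: [-0.5, 0.2, -4.5]
gripper_width: 0.0592
```

```bash
python3 - <<'E'
from h import *
import pickle
np.set_printoptions(precision=4,suppress=True)
p=get_image("wrist");pickle.dump(p,open("w24.pkl","wb"));save(p,"w24c.png",(260,150,390,240),6)
E
python3 go.py .5280 -.0328 .134 0
```

```text
shift cm [-0.0535  0.0217  0.0872] turn [-0.     -0.0001  0.0002] | t 35.55 pos [ 0.5275 -0.033   0.1349] w 0.0596 F [ 0.0945 -0.2396 -3.337 ]
```

View pics/w24c.png

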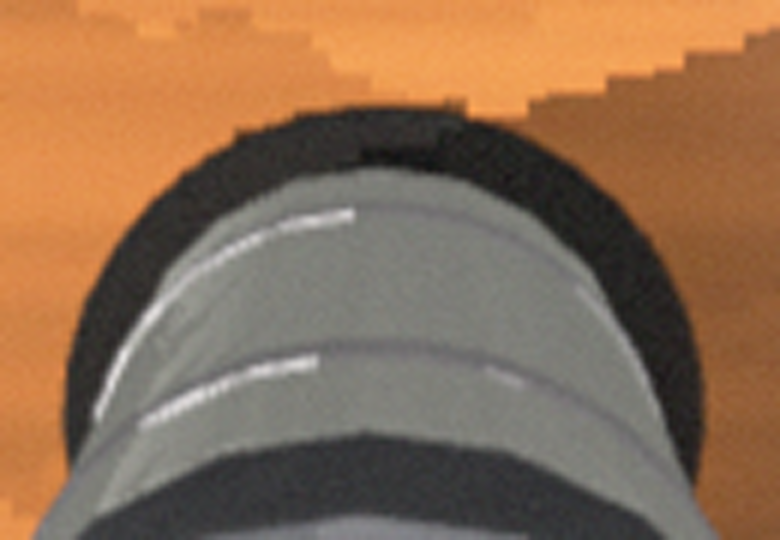

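```bash
python3 - <<'E'
from h import *
import pickle
np.set_printoptions(precision=4,suppress=True)
p=pickle.load(open("w24.pkl","rb"))
f=lambda u,v:((u+.5)/6-.5+260,(v+.5)/6-.5+150)
P=lambda u,v,z:plane(p,f(u,v),z)[:2]
print("pad front",P(390,106,.011),"L",P(65,400,.011),"R",P(704,400,.011)); print("tin front",P(380,168,.012))
E
```

```text
pad front [ 0.4889 -0.0326] L [ 0.5237 -0.0707] R [0.5238 0.0044]
tin front [ 0.4958 -0.0337]
```

Emit:
move_arm --plan '[{"x": 0,"y": 0,"z": 0.05,"ax": 0,"ay": 0,"az": 0,"claw": 0.5},{"x": 0,"y": 0,"z": 0.1,"ax": 0,"ay": 0,"az": 0,"claw": 0.5},{"x": 0,"y": 0,"z": 0.15,"ax": 0,"ay": 0,"az": 0,"claw": 0.5},{"x": 0,"y": 0,"z": 0.15,"ax": 0,"ay": 0,"az": 0,"claw": 0.5},{"x": 0,"y": 0,"z": 0.15,"ax": 0,"ay": 0,"az": 0,"claw": 0.5}]'

```text
time_s: 36.05
ee_pos: [0.5278, -0.033, 0.1341]
orientation: [-0.0, 3.14, -0.0]
force: [-0.9, 1.2, 6.4]
gripper_width: 0.0599
```

Contact. Release the round tin and go for the square one.

Emit:
move_arm --plan '[{"x": 0,"y": 0,"z": 0,"ax": 0,"ay": 0,"az": 0,"claw": 0.75},{"x": 0,"y": 0,"z": 0,"ax": 0,"ay": 0,"az": 0,"claw": 0.9},{"x": 0,"y": 0,"z": 0,"ax": 0,"ay": 0,"az": 0,"claw": 1},{"x": 0,"y": 0,"z": 0,"ax": 0,"ay": 0,"az": 0,"claw": 1},{"x": 0,"y": 0,"z": -2,"ax": 0,"ay": 0,"az": 0,"claw": 1}]'

```text
time_s: 36.55
ee_pos: [0.5265, -0.0329, 0.1516]
orientation: [0.0, -3.137, -0.001]
force: [-0.4, -0.3, 0.4]
gripper_width: 0.0851
```

Emit:
move_arm --plan '[{"x": 0,"y": 0,"z": -4,"ax": 0,"ay": 0,"az": 0,"claw": 1},{"x": 0,"y": 0,"z": -8,"ax": 0,"ay": 0,"az": 0,"claw": 1},{"x": 0,"y": 0,"z": -12,"ax": 0,"ay": 0,"az": 0,"claw": 1},{"x": 0,"y": 2,"z": -13,"ax": 0,"ay": 0,"az": 0,"claw": 1},{"x": 0,"y": 6,"z": -13,"ax": 0,"ay": 0,"az": 0,"claw": 1}]'

```text
time_s: 37.05
ee_pos: [0.528, 0.0262, 0.2857]
orientation: [0.004, 3.138, -0.001]
force: [-0.3, 0.2, -0.5]
gripper_width: 0.0853
```

```bash
python3 go.py .555 .284 .25 0
```

```text
shift cm [-2.6161 25.7933  3.5703] turn [-0.0004  0.0041 -0.0029] | t 37.05 pos [0.528  0.0262 0.2857] w 0.0853 F [-0.3307  0.1723 -0.5156]
```

Emit:
move_arm --plan '[{"x": -0.5,"y": 4.5,"z": 0.5,"ax": 0,"ay": 0,"az": 0,"claw": 1},{"x": -1,"y": 9,"z": 1,"ax": 0,"ay": 0,"az": 0,"claw": 1},{"x": -1.5,"y": 13.7,"z": 1.5,"ax": 0,"ay": 0,"az": 0,"claw": 1},{"x": -2,"y": 18.4,"z": 2,"ax": 0,"ay": 0,"az": 0,"claw": 1},{"x": -2.5,"y": 23,"z": 2.5,"ax": 0,"ay": 0,"az": 0,"claw": 1}]'

```text
time_s: 37.55
ee_pos: [0.5522, 0.259, 0.2582]
orientation: [-0.0, 3.142, -0.0]
force: [0.2, -1.3, 0.7]
gripper_width: 0.0854
```

Emit:
move_arm --plan '[{"x": -0.1,"y": 2.6,"z": 1,"ax": 0,"ay": 0,"az": 0,"claw": 1},{"x": -0.1,"y": 2.6,"z": 1,"ax": 0,"ay": 0,"az": 0,"claw": 1},{"x": -0.1,"y": 2.6,"z": 1,"ax": 0,"ay": 0,"az": 0,"claw": 1},{"x": -0.1,"y": 2.6,"z": 1,"ax": 0,"ay": 0,"az": 0,"claw": 1},{"x": -0.1,"y": 2.6,"z": 1,"ax": 0,"ay": 0,"az": 0,"claw": 1}]'

```text
time_s: 38.05
ee_pos: [0.5537, 0.282, 0.249]
orientation: [0.002, 3.141, 0.0]
force: [-0.3, 0.1, -0.9]
gripper_width: 0.0851
```

```bash
python3 - <<'E'
from h import *
p=get_image("wrist");save(p,"w25.png",None,1.25)
import pickle;pickle.dump(p,open("w25.pkl","wb"))
E
python3 go.py .5895 .284 .125 0
```

```text
shift cm [-3.5749  0.191  12.3944] turn [ 0.0002  0.0007 -0.0011] | t 38.1 pos [0.5537 0.2821 0.2489] w 0.0856 F [-0.0506  0.0609  0.1563]
```

View pics/w25.png

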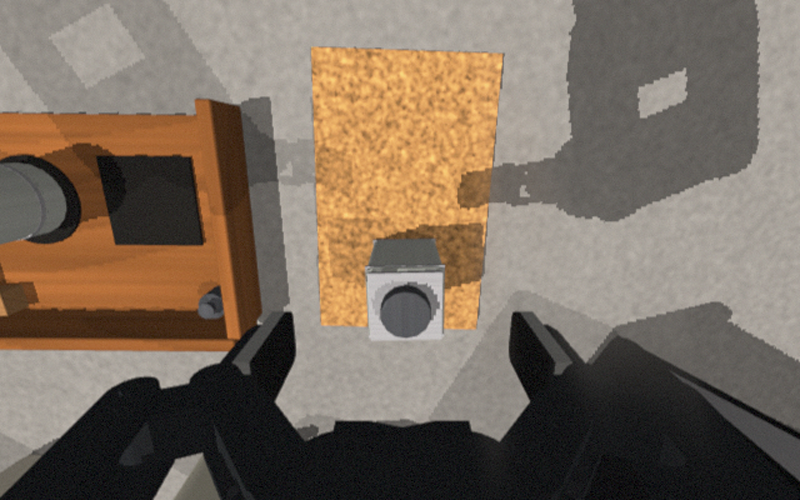

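Square tin is upright, cap at (405,310), square to the gripper. Descend and grip it.

Emit:
move_arm --plan '[{"x": -3.5,"y": 0.2,"z": 2,"ax": 0,"ay": 0,"az": 0,"claw": 1},{"x": -3.6,"y": 0.2,"z": 5,"ax": 0,"ay": 0,"az": 0,"claw": 1},{"x": -3.6,"y": 0.2,"z": 9,"ax": 0,"ay": 0,"az": 0,"claw": 1},{"x": -3.6,"y": 0.2,"z": 11.8,"ax": 0,"ay": 0,"az": 0,"claw": 1},{"x": -3.6,"y": 0.2,"z": 12.4,"ax": 0,"ay": 0,"az": 0,"claw": 1}]'

```text
time_s: 38.6
ee_pos: [0.5885, 0.2839, 0.1211]
orientation: [-0.001, -3.137, 0.003]
force: [-0.8, -0.1, 0.8]
gripper_width: 0.0852
```

Emit:
move_arm --plan '[{"x": 0,"y": 0,"z": 0,"ax": 0,"ay": 0,"az": 0,"claw": 0.9},{"x": 0,"y": 0,"z": 0,"ax": 0,"ay": 0,"az": 0,"claw": 0.4},{"x": 0,"y": 0,"z": 0,"ax": 0,"ay": 0,"az": 0,"claw": 0.4},{"x": 0,"y": 0,"z": 0,"ax": 0,"ay": 0,"az": 0,"claw": 0.4},{"x": 0,"y": 0,"z": 0,"ax": 0,"ay": 0,"az": 0,"claw": 0.4}]'

```text
time_s: 39.1
ee_pos: [0.5901, 0.2851, 0.1267]
orientation: [-0.0, 3.139, 0.002]
force: [-1.4, -1.7, 6.7]
gripper_width: 0.0535
```

Emit:
move_arm --plan '[{"x": 0,"y": 0,"z": -2,"ax": 0,"ay": 0,"az": 0,"claw": 0.4},{"x": 0,"y": 0,"z": -5,"ax": 0,"ay": 0,"az": 0,"claw": 0.4},{"x": 0,"y": 0,"z": -9,"ax": 0,"ay": 0,"az": 0,"claw": 0.4},{"x": 0,"y": 0,"z": -12,"ax": 0,"ay": 0,"az": 0,"claw": 0.4},{"x": 0,"y": 0,"z": -13,"ax": 0,"ay": 0,"az": 0,"claw": 0.4}]'

```text
time_s: 39.6
ee_pos: [0.5899, 0.2853, 0.2589]
orientation: [-0.0, 3.136, 0.004]
force: [0.3, -0.2, -3.3]
gripper_width: 0.0536
```

```bash
python3 go.py .5285 .0672 .20 0
```

```text
shift cm [  6.1797 -21.8186   5.7992] turn [0.0024 0.0057 0.0002] | t 39.6 pos [0.5899 0.2853 0.2589] w 0.0536 F [ 0.3344 -0.1881 -3.2979]
```

Emit:
move_arm --plan '[{"x": 0.7,"y": -2.5,"z": 0,"ax": 0,"ay": 0,"az": 0,"claw": 0.4},{"x": 1.9,"y": -6.5,"z": 0,"ax": 0,"ay": 0,"az": 0,"claw": 0.4},{"x": 3.1,"y": -11,"z": 0,"ax": 0,"ay": 0,"az": 0,"claw": 0.4},{"x": 4.3,"y": -15.5,"z": 0,"ax": 0,"ay": 0,"az": 0,"claw": 0.4},{"x": 5.3,"y": -19,"z": 0,"ax": 0,"ay": 0,"az": 0,"claw": 0.4}]'

```text
time_s: 40.1
ee_pos: [0.5352, 0.0929, 0.2535]
orientation: [-0.0, -3.14, 0.001]
force: [0.3, 0.1, -4.0]
gripper_width: 0.0534
```

Emit:
move_arm --plan '[{"x": 0.8,"y": -2.6,"z": 1,"ax": 0,"ay": 0,"az": 0,"claw": 0.4},{"x": 0.8,"y": -2.8,"z": 4,"ax": 0,"ay": 0,"az": 0,"claw": 0.4},{"x": 0.8,"y": -2.8,"z": 8,"ax": 0,"ay": 0,"az": 0,"claw": 0.4},{"x": 0.8,"y": -2.8,"z": 11,"ax": 0,"ay": 0,"az": 0,"claw": 0.4},{"x": 0.8,"y": -2.8,"z": 11,"ax": 0,"ay": 0,"az": 0,"claw": 0.4}]'

```text
time_s: 40.6
ee_pos: [0.5264, 0.0668, 0.1402]
orientation: [0.0, -3.134, 0.001]
force: [-0.2, 0.3, -2.4]
gripper_width: 0.0534
```

```bash
python3 - <<'E'
from h import *
import pickle
get_image("wrist")
p=get_image("wrist");pickle.dump(p,open("w26.pkl","wb"));save(p,"w26.png",None,1.25);save(p,"w26c.png",(260,150,390,240),6)
E
python3 go.py .5285 .0672 .1337 0
```

```text
shift cm [-0.0016  0.0147  1.1044] turn [ 0.     -0.0006  0.0002] | t 40.7 pos [0.5285 0.0671 0.1447] w 0.0533 F [ 0.6949  0.13   -2.7569]
```

View pics/w26.png

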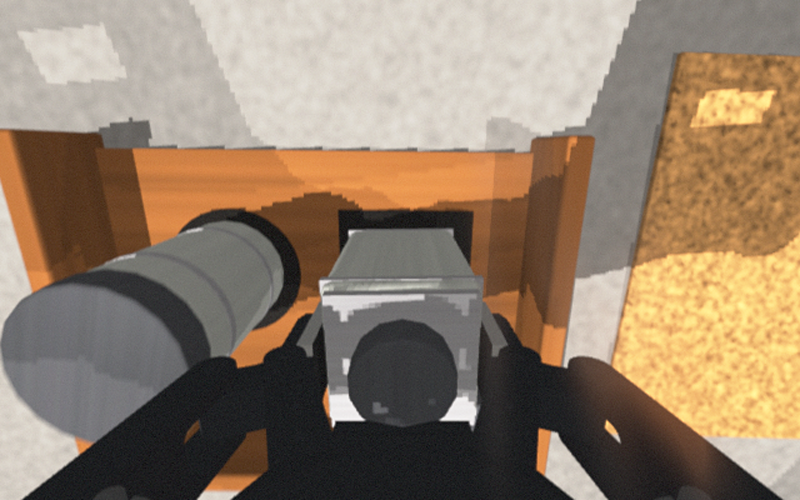

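View pics/w26c.png

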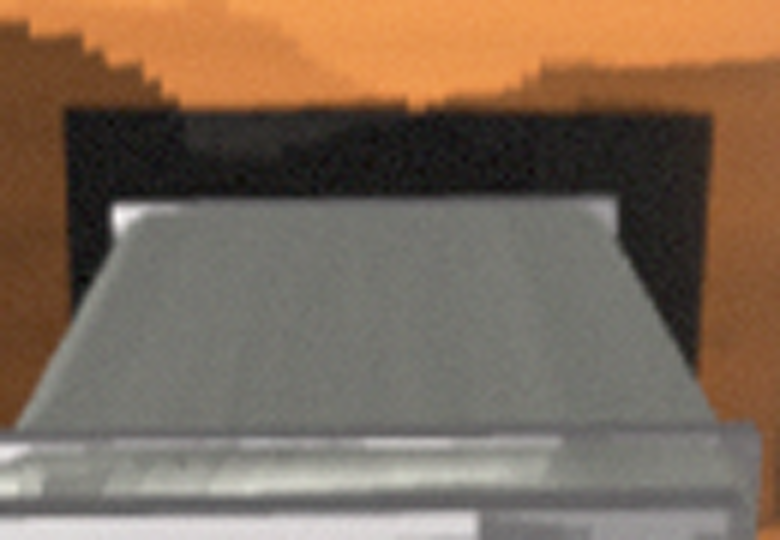

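```bash
python3 - <<'E'
from h import *
import pickle
np.set_printoptions(precision=4,suppress=True)
p=pickle.load(open("w26.pkl","rb"))
f=lambda u,v:((u+.5)/6-.5+260,(v+.5)/6-.5+150)
P=lambda u,v,z:plane(p,f(u,v),z)[:2]
print(p["position"],"pad front L,R",P(65,109,.011),P(712,115,.011),"tin foot L R",P(110,202,.022),P(617,198,.022),"pad sides lower",P(74,310,.011),P(697,360,.011))
E
```

```text
[0.4563 0.0652 0.2133] pad front L,R [0.4904 0.0294] [0.4911 0.1051] tin foot L R [0.499  0.0359] [0.4986 0.0927] pad sides lower [0.5148 0.0293] [0.5212 0.1048]
```

Emit:
move_arm --plan '[{"x": 0,"y": 0.1,"z": 0.3,"ax": 0,"ay": 0,"az": 0,"claw": 0.4},{"x": 0,"y": 0.1,"z": 0.6,"ax": 0,"ay": 0,"az": 0,"claw": 0.4},{"x": 0,"y": 0.1,"z": 0.8,"ax": 0,"ay": 0,"az": 0,"claw": 0.4},{"x": 0,"y": 0.1,"z": 0.8,"ax": 0,"ay": 0,"az": 0,"claw": 0.4},{"x": 0,"y": 0.1,"z": 0.8,"ax": 0,"ay": 0,"az": 0,"claw": 0.4}]'

```text
time_s: 41.2
ee_pos: [0.5285, 0.068, 0.1366]
orientation: [-0.0, 3.141, -0.0]
force: [0.3, 0.5, -3.4]
gripper_width: 0.0533
```

```bash
python3 - <<'E'
from h import *
import pickle
p=get_image("wrist");pickle.dump(p,open("w27.pkl","wb"));save(p,"w27c.png",(260,150,390,240),6)
E
python3 go.py .5285 .0672 .1337 0
```

```text
shift cm [ 0.0007 -0.079   0.2906] turn [0.     0.0003 0.0002] | t 41.25 pos [0.5285 0.068  0.1366] w 0.0534 F [-0.0484  0.1419 -2.9848]
```

View pics/w27c.png

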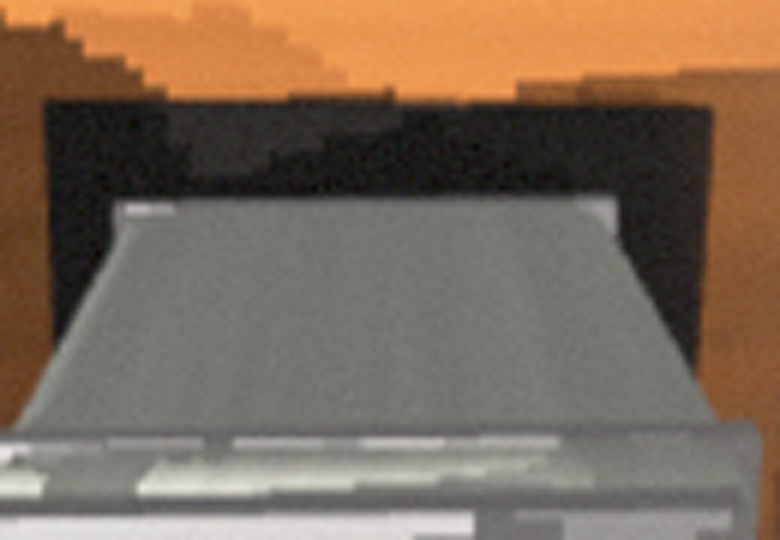

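```bash
python3 - <<'E'
from h import *
import pickle
np.set_printoptions(precision=4,suppress=True)
p=pickle.load(open("w27.pkl","rb"))
f=lambda u,v:((u+.5)/6-.5+260,(v+.5)/6-.5+150)
P=lambda u,v,z:plane(p,f(u,v),z)[:2]
for z in (.0135,): print(p["position"],"pad front L,R",P(43,100,.011),P(713,107,.011),"tin foot L R",P(113,203,z),P(617,200,z),"mid front", P(378,103,.011),P(365,201,z))
E
```

```text
[0.4569 0.0663 0.2067] pad front L,R [0.4897 0.0292] [0.4905 0.1049] tin foot L R [0.501 0.037] [0.5007 0.0941] mid front [0.4901 0.0671] [0.5008 0.0656]
```

Emit:
move_arm --plan '[{"x": 0,"y": 0.1,"z": 0.1,"ax": 0,"ay": 0,"az": 0,"claw": 0.4},{"x": 0,"y": 0.15,"z": 0.2,"ax": 0,"ay": 0,"az": 0,"claw": 0.4},{"x": 0,"y": 0.15,"z": 0.3,"ax": 0,"ay": 0,"az": 0,"claw": 0.4},{"x": 0,"y": 0.15,"z": 0.35,"ax": 0,"ay": 0,"az": 0,"claw": 0.4},{"x": 0,"y": 0.15,"z": 0.35,"ax": 0,"ay": 0,"az": 0,"claw": 0.4}]'

```text
time_s: 41.75
ee_pos: [0.5286, 0.0695, 0.1337]
orientation: [-0.0, 3.141, 0.0]
force: [-5.1, 0.1, 8.5]
gripper_width: 0.0535
```

```bash
python3 - <<'E'
from h import *
import pickle
p=get_image("wrist");pickle.dump(p,open("w28.pkl","wb"));save(p,"w28c.png",(260,150,390,240),6)
E
python3 go.py .5285 .0672 .1337 0
```

```text
shift cm [ 0.0075 -0.2358  0.0047] turn [0.0001 0.0006 0.0003] | t 41.8 pos [0.5286 0.0696 0.1337] w 0.0534 F [-5.2649 -0.4937  8.5983]
```

View pics/w28c.png

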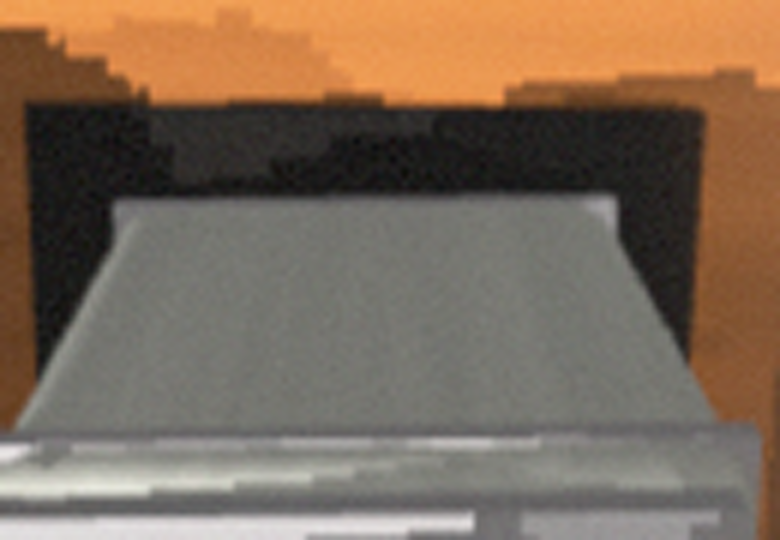

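Emit:
move_arm --plan '[{"x": 0,"y": 0,"z": 0,"ax": 0,"ay": 0,"az": 0,"claw": 0.7},{"x": 0,"y": 0,"z": 0,"ax": 0,"ay": 0,"az": 0,"claw": 0.85},{"x": 0,"y": 0,"z": 0,"ax": 0,"ay": 0,"az": 0,"claw": 1},{"x": 0,"y": 0,"z": 0,"ax": 0,"ay": 0,"az": 0,"claw": 1},{"x": 0,"y": 0,"z": -2,"ax": 0,"ay": 0,"az": 0,"claw": 1}]'

```text
time_s: 42.3
ee_pos: [0.5275, 0.0694, 0.1511]
orientation: [0.0, -3.137, 0.0]
force: [-0.1, 0.2, 0.4]
gripper_width: 0.0855
```

Emit:
move_arm --plan '[{"x": 0,"y": 0,"z": -4,"ax": 0,"ay": 0,"az": 0,"claw": 1},{"x": 0,"y": 0,"z": -8,"ax": 0,"ay": 0,"az": 0,"claw": 1},{"x": 2,"y": -2,"z": -12,"ax": 0,"ay": 0,"az": 0,"claw": 1},{"x": 6,"y": -4,"z": -14,"ax": 0,"ay": 0,"az": 0,"claw": 1},{"x": 8,"y": -5,"z": -14,"ax": 0,"ay": 0,"az": 0,"claw": 1}]'

```text
time_s: 42.8
ee_pos: [0.4471, 0.0186, 0.2956]
orientation: [0.0, 3.137, -0.001]
force: [0.8, -0.3, -0.3]
gripper_width: 0.0854
```

Emit:
move_arm --plan '[{"x": 0,"y": 0,"z": 0,"ax": 0,"ay": 0,"az": 0,"claw": 1},{"x": 0,"y": 0,"z": 0,"ax": 0,"ay": 0,"az": 0,"claw": 1},{"x": 0,"y": 0,"z": 0,"ax": 0,"ay": 0,"az": 0,"claw": 1},{"x": 0,"y": 0,"z": 0,"ax": 0,"ay": 0,"az": 0,"claw": 1},{"x": 0,"y": 0,"z": 0,"ax": 0,"ay": 0,"az": 0,"claw": 1}]'

```text
time_s: 43.3
ee_pos: [0.4488, 0.0197, 0.2925]
orientation: [0.001, -3.141, -0.0]
force: [0.4, 0.3, -0.1]
gripper_width: 0.0853
```

```bash
python3 - <<'E'
from h import *
import pickle
p=get_image("wrist");save(p,"w29.png",(200,140,440,320),3.3);pickle.dump(p,open("w29.pkl","wb"))
p=get_image("side");save(p,"d29.png",(240,150,440,380),2.6)
p=get_image("scene");save(p,"s29.png",(150,80,450,320),2.5)
E
python3 go.py .5285 .0672 .1337 0
```

```text
shift cm [-7.9996  4.7561 15.8948] turn [ 0.     -0.0004  0.0004] | t 43.45 pos [0.4486 0.0196 0.2927] w 0.0854 F [0.149  0.0006 0.5867]
```

View pics/w29.png

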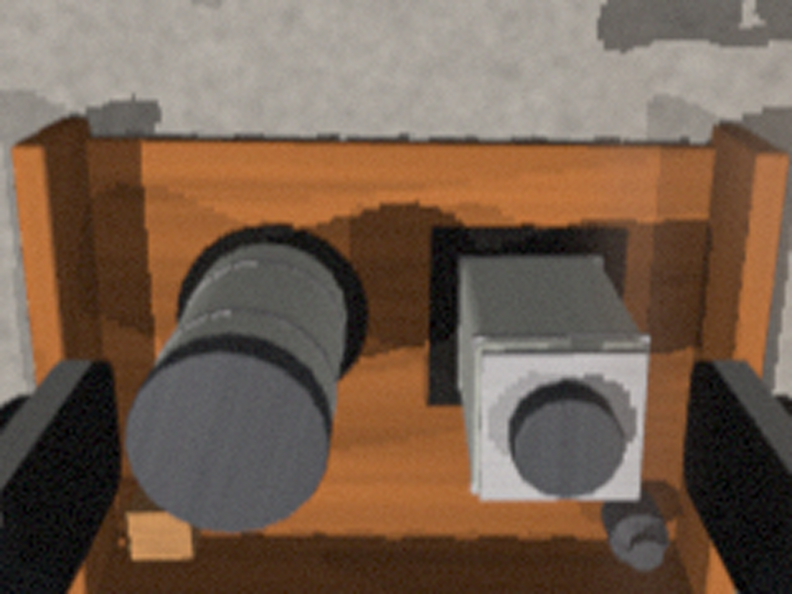

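View pics/d29.png

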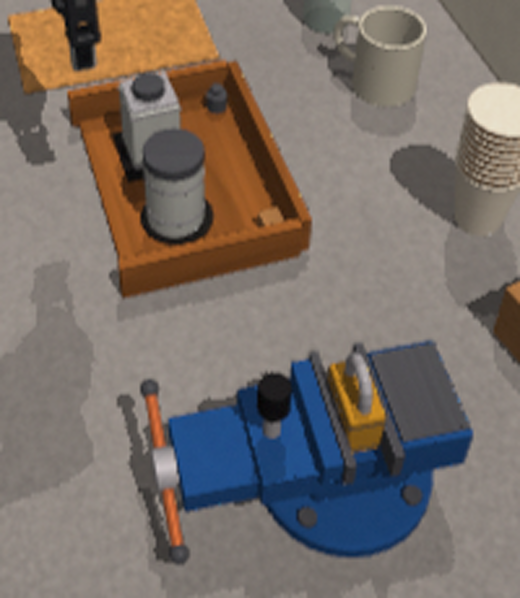

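View pics/s29.png

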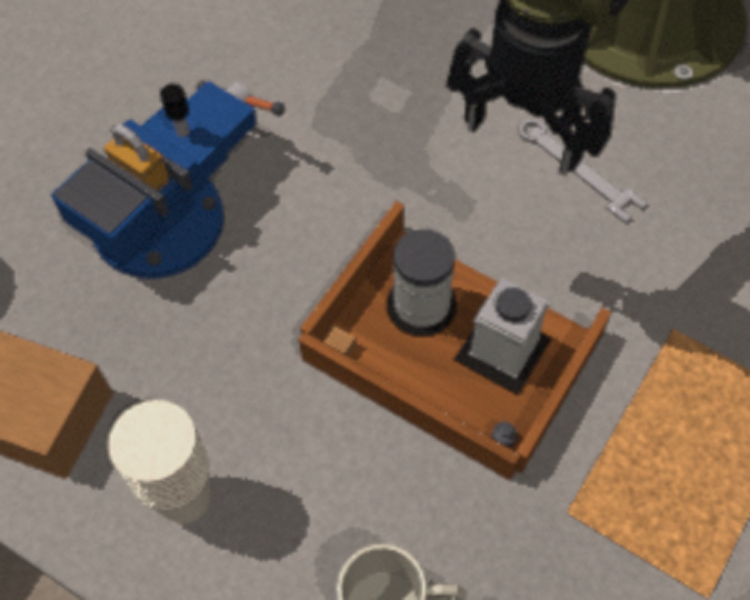

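```bash
python3 -c "
from rig import order; print(order.hand_in())"
```

```text
the job is handed in; nothing more can be done
None
```

The job is handed in, at about 43 s of the 136 s allowed. Both tins went onto the cork mat and the jaw was opened. The padlock was stood on the bed and clamped, and only then did each tin go back on its own pad.

**Padlock:** It stands shackle up, about 0.5 mm from the middle of the jaws in the wrist view. The jaw stopped after closing from about 66 mm to 30 mm, pushing with about 29 N, and no gap showed in the pictures. I worked the gap out from the jaw's travel and did not measure it again after letting go of the knob.

**Tins:** Both are upright. The round tin is about 0.6 mm off its pad's centre. For the square tin my checks disagreed slightly: the close view just before release showed it centred, while the final, farther view suggested about 1 mm to the left (+y). I left it as it was.

The gripper was raised clear and touching nothing at hand-in, and the highest force I saw reported was about 35 N, while closing the jaw.

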